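Build a tier for the kiln

TASK

Build one tier on the kiln shelf: stand the short square prop on the square mark, with its sides in line with the mark, and the round prop on the round mark, then set the tea bowl midway between the two marks. Then lay the bridge slab centred across the tops of both props, over the bowl and in line with the shelf, and last stand the bottle vase on the middle of the slab. Set the pots down gently and upright, and leave the tall prop and the squat lidded jar where they are.

Things in the scene. Friction and masses are not known exactly. Their poses are not given: they have to be found in the camera images.
- kiln_shelf: Kiln shelf, the fixed lower one: cream slab 250 x 160 mm, 16 mm thick, lying on the table roughly ahead of the robot. Origin at the centre of its underside; x along its 250 mm side, y along the 160 mm side, z up; its top is at z = 16 mm. The two marks lie on its x axis, 75 mm to either side of its centre (which mark is at which end varies), so the point midway between them is its centre.
- square_mark: Scorched dark square outline, 56 mm over all and flat, on top of the kiln shelf; its sides are parallel to the shelf's. Origin at its centre on the shelf's top. The short square prop's place.
- round_mark: Scorched dark ring, 56 mm across and flat, on top of the kiln shelf. Origin at its centre on the shelf's top. The round prop's place.
- square_prop: Short square kiln prop: solid buff ceramic post, 44 x 44 mm, 70 mm high, about 0.24 kg, loose, standing on the table. Origin at the centre of its underside; x and y normal to its sides, z up.
- round_prop: Round kiln prop: solid buff ceramic cylinder, diameter 44 mm, 70 mm high, with a small dark dot on top, about 0.2 kg, loose, standing. Origin at the centre of its underside, z up.
- tea_bowl: Tea bowl: small open pale-pink bisque bowl, 45 mm high, outside diameter 56 mm and straight-sided from 18 mm above its foot up to the rim, narrowing below to a 38 mm foot; about 0.1 kg, loose, standing upright. Origin at the centre of its underside, z up.
- bridge_slab: Bridge slab: flat cream bar 200 x 60 mm, 12 mm thick, about 0.28 kg, loose, lying flat on the table far out on the left or right (a tool tray lies on the other side). Origin at the centre of its underside; x along its 200 mm length, y across its width, z up.
- bottle_vase: Bottle vase: pale-pink bisque bottle, 85 mm high: straight cylinder of diameter 52 mm up to 50 mm, then a shoulder, a narrow neck (25 mm) and a flared 34 mm rim with a dark mouth; about 0.16 kg, loose, standing. Origin at the centre of its underside, z up.
- tall_prop: Tall square kiln prop: like the short square one (44 x 44 mm) but 100 mm high, loose; not to be used. Origin at the centre of its underside; x and y normal to its sides, z up.
- squat_jar: Squat lidded jar: pale-pink, 62 mm wide, 54 mm high with its knob, loose; not to be used. Origin at the centre of its underside, z up.

How it is judged:
By the outcome, as a careful person would: the job done as asked, in the order asked, and still so for the second after the job is handed in, with the robot touching nothing.
It also fails if it takes over 144 s, if anything falls off the work surface, if the arm or the gripper's body presses on something with over 40 N, if the wrist force passes 120 N, or if a joint passes its speed limit or range.

ROBOT

A 6-joint arm with a two-finger parallel gripper is mounted at the origin on the work surface. World frame = base frame: x ahead of the robot, y to its left, z up, the work surface at z = 0. Lengths are in m, angles in rad, forces in N, time in s.
With the tool pointing down it reaches from about 0.25 to 0.725 m from the base axis. Payload 4 kg.
Tool frame: the origin (TCP) lies at the very end of the fingers, on their centre line; the grasp point (between the pads) lies 19 mm behind it; x points along the fingers, z is the direction in which the jaws open and shut, and the axes are right-handed (so a half turn about x gives the same grasp; the last joint's range is limited). The gripper opens to 85 mm and grips with 20 to 120 N. Pads are 22 mm wide; open, the fingers measure 114 mm over their backs; the gripper's body (76 mm by 85 mm) begins 54 mm behind the grasp point. The pads swing forward as they close: fully open they stand 13 mm farther back than shut.
Start: joints at [0, 0.241, 0.005, 1.335, 0, 1.571], TCP at [0.5, -0, 0.231] pointing down, gripper open.
Joint ranges: [-2.72, 2.72], [-1.05, 1.87], [-1.09, 1.28], [-1.99, 2.15], [-1.42, 1.44], [-3.14, 3.14]. Speed limits (rad/s): [2.79, 2.79, 3.14, 3.14, 3.14, 3.14].

INTERFACE

Orientations are given as a unit quaternion [x, y, z, w].
In Python, from workcell import bot gives the robot as it stands.
- The arm moves only by the tool apply_moves, never from a script. Its argument "targets" is one flat list of numbers, 7 for each row, row after row: the shift along the tool's x, y, z in units of 25 cm (1.0 is 25 cm), then the turn, a rotation vector about the tool's x, y, z in units of 0.5 rad (1.0 is 0.5 rad), then the opening, from 0 (shut) to 1 (fully open). In form: [tx, ty, tz, wx, wy, wz, claw, tx, ty, tz, wx, wy, wz, claw, ...]. A call has 1 to 12 rows; each row is the pose to reach, as a shift and turn from the pose commanded when the call began, along the tool's axes at that moment; what a row does not reach only later rows make up. A row lasts 1/12 s, in which the tool goes at most 41.7 mm and 7.16 degrees, less where a joint would pass 70% of its speed; a pose out of reach is approached as far as the arm can. A call with a number of a shift or a turn outside -1 to 1 is refused whole. A call with a gripper value outside its range is refused whole. The fingers move at their own pace and stop on an object; the grip force is fixed at half the most. Time passes only in rows, so rows that repeat a pose let the fingers close. It gives the time, the measured TCP pose, the force and the opening at its end, in the units of the state.
- bot.get_obs(): the state, without advancing time (a new reading comes with each control period).
- bot.camera(name): name is "scene" or "side" or "wrist"; returns (picture, depth): 384x512x3 uint8, red, green, blue; 384x512 float32, m along the optical axis (not along the pixel's ray), 0 where there is no reading.
- bot.camera_params(name): a dict with "fx", "fy", "cx", "cy" (pixels), "T" (4x4, takes a point from camera to world coordinates); the wrist camera has in their place "tool_from_camera" (4x4, takes a point from camera to tool coordinates, whose origin is the TCP and whose axes are the tool frame's). Camera axes: x right, y up, looking along -z (the intrinsics and any distortion apply to the point x, -y, -z); pixel columns grow to the right and rows downward; lengths in m; the calibration is good to about 2 mm. The wrist camera is an equidistant fisheye: a pixel r from the principal point sees the ray r / f radians off the axis. A picture is of the moment at which its call begins: read the wrist's pose just before it. camera_params takes no time and is no camera call.
- bot.job_done(): hands the job in, once; it reports no verdict.
The state is a dict: "clock": time; "joint_pos": joint angles; "joint_vel": joint speeds; "tau": joint torques, N m; "eef_pos": TCP position; "tool_rot": TCP orientation; "ft_force": force on the tool from outside, world axes, zero at the start; "ft_torque": the same for the moment, N m; "grip_width": finger opening in m.
Only numpy, scipy, OpenCV 4.12 (cv2) and the standard library are available. Lean on these libraries where they do the work, as an engineer would, in place of code of your own. Each camera call takes 0.05 s, during which the arm holds its last target.

## Working session

There is one attempt and no reset: what is moved stays moved. The work goes in short steps, Python scripts to look and compute and a tool call to move; the robot and the scene stay as the last step left them, time stands still between calls to the robot, and variables do not carry over. Pictures are saved under pics/ and viewed, and the job is handed in when it is done.

Besides the shell and the picture viewer there is one more tool, called after "Call:" as a command line: name --argument value ..., lists and objects as JSON in quotes. apply_moves: Moves the arm, as the interface text tells. Its arguments: {"type":"object","properties":{"targets":{"type":"array"}},"required":["targets"]}

```bash
mkdir -p pics; ls; python3 - <<'E'
from workcell import bot
import cv2,numpy as np
o=bot.get_obs();print(o)
for n in ["scene","side","wrist"]:
    p,d=bot.camera(n);cv2.imwrite(f"pics/a_{n}.png",p[:,:,::-1]);np.savez(f"a_{n}.npz",p=p,d=d)
    print(n,bot.camera_params(n))
E
```

```text
pics
{'clock': 0.0, 'joint_pos': array([ 2.65454478e-05,  2.41405153e-01,  3.69109016e-03,  1.33521268e+00,
       -8.34219443e-07,  1.57076539e+00]), 'joint_vel': array([-0.00139802, -0.0018069 , -0.00132278, -0.00100624, -0.00116463,
       -0.00063852]), 'tau': array([ 5.50268451e-04, -3.72315860e+01,  2.52406776e+01,  1.67737965e-02,
        2.29149265e-05,  1.14679995e-05]), 'eef_pos': array([4.99346285e-01, 1.30021852e-05, 2.30404239e-01]), 'tool_rot': array([-2.06176658e-05,  7.07859595e-01,  2.00310938e-05,  7.06353164e-01]), 'ft_force': array([ 0.33422289, -0.27431075,  0.43441787]), 'ft_torque': array([ 0.04706581, -0.01634473, -0.02505865]), 'grip_width': 0.08534237148157459}
scene {'fx': 369.41139248108766, 'fy': 369.41139248108766, 'cx': 259.6985082309501, 'cy': 188.84992821052148, 'T': array([[-0.38185399, -0.64232149,  0.6645379 ,  1.14526717],
       [ 0.92416196, -0.27360591,  0.26657919,  0.23120013],
       [ 0.01059196,  0.71593499,  0.6980866 ,  0.67565751],
       [ 0.        ,  0.        ,  0.        ,  1.        ]])}
side {'fx': 354.07177857290463, 'fy': 354.07177857290463, 'cx': 256.5629634964663, 'cy': 190.54368591881948, 'T': array([[-0.88709216,  0.26541358, -0.37765478,  0.22832992],
       [-0.46156197, -0.50065425,  0.73232907,  0.62214464],
       [ 0.00529561,  0.82395446,  0.56663127,  0.50014984],
       [ 0.        ,  0.        ,  0.        ,  1.        ]])}
wrist {'fx': 297.3186396354542, 'fy': 297.3186396354542, 'cx': 259.8386751781549, 'cy': 189.50127750638828, 'tool_from_camera': array([[ 9.76119048e-04,  3.26551295e-01, -9.45178977e-01,
        -1.41321363e-01],
       [ 3.73928487e-04,  9.45179242e-01,  3.26551773e-01,
         8.38005359e-02],
       [ 9.99999454e-01, -6.72182751e-04,  8.00500630e-04,
        -4.63521236e-04],
       [ 0.00000000e+00,  0.00000000e+00,  0.00000000e+00,
         1.00000000e+00]])}
```

View pics/a_scene.png

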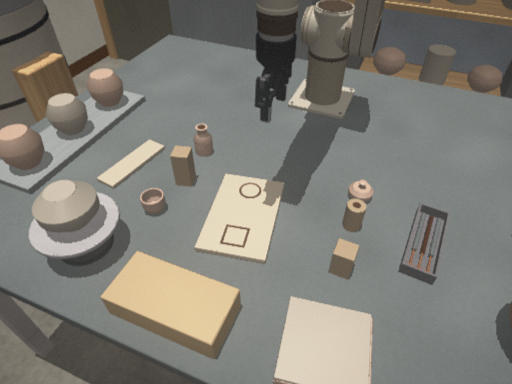

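View pics/a_side.png

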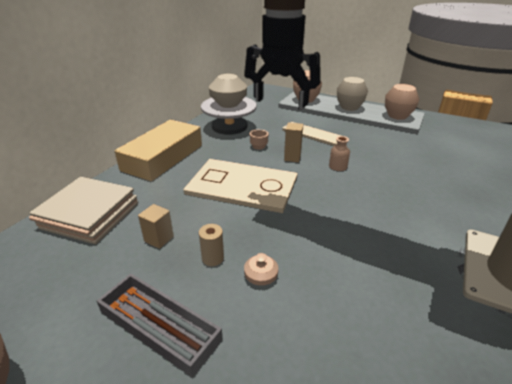

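View pics/a_wrist.png

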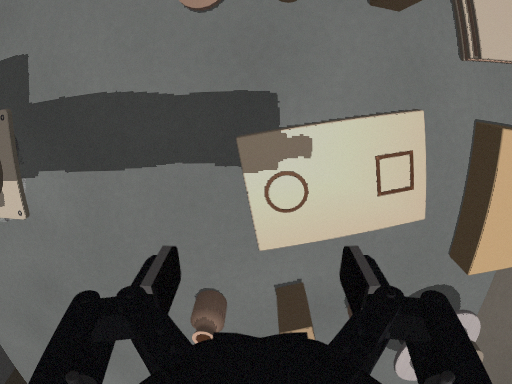

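The scene view shows bowl (153,201), tall prop (184,166), vase (203,140) and slab (132,162) on the -y side, and the square prop (345,258), round prop (355,214) and jar (361,190) on the +y side. The shelf's marks are the round one (250,190), nearer the robot, and the square one (235,236). Next I'll measure them.

```bash
cat > h.py <<'E'
import numpy as np,cv2
from scipy.spatial.transform import Rotation as R
def ray(P,u,v):
    u=np.asarray(u,float);v=np.asarray(v,float)
    d=np.stack([(u-P['cx'])/P['fx'],-(v-P['cy'])/P['fy'],-np.ones_like(u)],-1)
    return P['T'][:3,3],d@P['T'][:3,:3].T
def onplane(P,u,v,z):
    o,d=ray(P,u,v);t=(z-o[2])/d[...,2];return o+d*t[...,None]
def cloud(P,D):
    v,u=np.mgrid[:D.shape[0],:D.shape[1]];o,d=ray(P,u,v)
    w=o+d*D[...,None];w[D<=0]=np.nan;return w
def wray(P,u,v,obs):
    u=np.asarray(u,float);v=np.asarray(v,float)
    x=u-P['cx'];y=v-P['cy'];r=np.hypot(x,y)+1e-9;th=r/P['fx']
    d=np.stack([np.sin(th)*x/r,-np.sin(th)*y/r,-np.cos(th)],-1)
    T=P['tool_from_camera'];Rw=R.from_quat(obs['tool_rot']).as_matrix()
    o=Rw@T[:3,3]+obs['eef_pos'];return o,d@T[:3,:3].T@Rw.T
def wplane(P,u,v,z,obs):
    o,d=wray(P,u,v,obs);t=(z-o[2])/d[...,2];return o+d*t[...,None]
E
cat > m1.py <<'E'
from workcell import bot
from h import *
rois=dict(bowl=((138,185,170,216),.045),tall=((165,140,200,190),.1),vase=((190,118,218,158),.085),slab=((92,135,172,190),.012),sq=((325,235,365,282),.07),rnd=((338,192,372,235),.07),jar=((343,175,378,205),.054))
for cam in ['scene','side']:
    P=bot.camera_params(cam);D=np.load(f'a_{cam}.npz')['d'];w=cloud(P,D)
    z=w[...,2];x=w[...,0];y=w[...,1]
    m=((z>.008)&(z<.13)&(x>.2)&(x<.75)&(abs(y)<.5)).astype(np.uint8)
    n,l,s,c=cv2.connectedComponentsWithStats(m)
    print(cam,'table z',np.nanmedian(z[(abs(z)<.01)]))
    for i in range(1,n):
        if s[i,4]<60: continue
        q=w[l==i];zt=np.percentile(q[:,2],95)
        t=q[q[:,2]>zt-.006]
        (cx,cy),(a,b),an=cv2.minAreaRect((t[:,:2]*1000).astype(np.float32))
        print(s[i,:5],'zt %.3f'%zt,'top rect',round(cx,1),round(cy,1),round(a,1),round(b,1),round(an,1),'n',len(t))
E
python3 m1.py
```

```text
scene table z 0.0009994776768739166
[193 123  20  32 461] zt 0.086 top rect 419.2 -237.1 30.5 32.0 67.8 n 79
[  97  139   67   48 1082] zt 0.014 top rect 548.6 -392.9 63.8 200.7 81.3 n 1082
[170 145  26  40 793] zt 0.101 top rect 548.6 -222.0 48.1 44.3 13.1 n 226
[ 194  173   90   89 5361] zt 0.019 top rect 605.4 -28.7 252.9 159.7 10.3 n 5266
[343 179  30  52 971] zt 0.072 top rect 532.1 219.8 44.1 40.3 12.7 n 229
[140 188  25  25 498] zt 0.046 top rect 667.2 -239.0 54.7 54.1 33.2 n 143
[ 96 192  21  14 127] zt 0.082 top rect 740.6 -300.6 68.0 18.1 89.3 n 127
[ 399  202   51   81 1784] zt 0.032 top rect 524.1 385.0 70.4 203.8 84.7 n 561
[329 238  30  40 785] zt 0.072 top rect 661.2 225.6 43.6 44.9 87.8 n 408
side table z 0.00020524989799547422
[238 103  18  15 116] zt 0.081 top rect 738.5 -312.6 22.5 110.7 0.0 n 86
[ 283  122   67   47 1484] zt 0.099 top rect 548.1 -218.0 43.6 46.0 13.8 n 138
[250 130  18  18 290] zt 0.044 top rect 665.6 -236.3 50.9 54.9 28.3 n 88
[ 183  159  114   52 3702] zt 0.017 top rect 605.1 -26.0 251.5 163.3 10.5 n 3563
[ 138  204   35   43 1044] zt 0.071 top rect 659.0 228.7 44.6 44.8 86.5 n 365
[199 224  25  40 848] zt 0.071 top rect 529.4 222.9 42.3 42.2 20.6 n 330
[244 253  34  32 850] zt 0.051 top rect 426.5 220.8 17.3 19.7 71.5 n 80
[  97  273  126  102 4597] zt 0.031 top rect 523.4 387.0 71.8 201.5 84.8 n 1425
```

Both cameras agree to about 3 mm. Next I'll locate the marks in all three views, and the stand for clearance.

```bash
cat > marks.py <<'E'
from workcell import bot
from h import *
def marks(cam,img,obs,verbose=True):
    P=bot.camera_params(cam)
    f=(lambda u,v,z:wplane(P,u,v,z,obs)) if cam=='wrist' else (lambda u,v,z:onplane(P,u,v,z))
    v,u=np.mgrid[:384,:512];w=f(u,v,.016)
    g=img.astype(int);r,gg,b=g[...,0],g[...,1],g[...,2]
    inside=(np.hypot(w[...,0]-.605,w[...,1]+.0265)<.125)
    m=(inside&(r<150)&(r-b>12)).astype(np.uint8)
    n,l,s,c=cv2.connectedComponentsWithStats(m,connectivity=8)
    out=[]
    for i in range(1,n):
        if s[i,4]<50: continue
        q=w[l==i][:,:2]*1000
        (cx,cy),(a,bb),an=cv2.minAreaRect(q.astype(np.float32))
        out.append((cx,cy,a,bb,an));
        if verbose: print(cam,s[i],np.round([cx,cy,a,bb,an],1))
    return out
if __name__=='__main__':
    o=bot.get_obs()
    for cam in ['scene','side','wrist']:
        marks(cam,np.load(f'a_{cam}.npz')['p'],o)
    P=bot.camera_params('scene');w=cloud(P,np.load('a_scene.npz')['d'])
    for n,(a,b,c,d) in dict(plate=(33,190,120,250),cake=(105,255,240,345)).items():
        q=w[b:d,a:c].reshape(-1,3);q=q[q[:,2]>.06]
        print(n,np.nanmin(q,0),np.nanmax(q,0))
        k=np.hypot(q[:,0]-.666,q[:,1]+.238);j=np.nanargmin(k);print(q[j],k[j])
E
python3 marks.py
```

```text
scene [264 181  19  25 282] [519.1  15.1  83.3  46.6  10.1]
scene [221 225  29  22 110] [679.3 -14.7  53.8  55.   10.8]
side [194 192  91  17 528] [574.   48.6 215.2  57.6  22.1]
wrist [ 246  111  161   62 2070] [583.7  24.9 216.6  49.4  10.4]
wrist [375 150  39  47 559] [678.6 -15.2  57.1  57.1  10.7]
wrist [264 171  45  42 486] [532.  -42.2  55.5  55.8  47.6]
plate [ 0.73139511 -0.4038639   0.06812241] [ 0.90731956 -0.22919094  0.17228055]
[ 0.74071896 -0.27753351  0.07740965] 0.08453295967813985
cake [ 0.82172858 -0.16600332  0.06001363] [0.93691894 0.06556059 0.06821018]
[ 0.83610894 -0.1636373   0.06264687] 0.1856525292749636
```

```bash
cat > plan.py <<'E'
import sys
from workcell import bot
from h import *
def go(x,y,z,psi):
    o=bot.get_obs();C=R.from_quat(o['tool_rot'])
    t=C.inv().apply(np.array([x,y,z])-o['eef_pos'])/.25
    T=R.from_euler('z',psi,degrees=True)*R.from_euler('y',90,degrees=True)
    w=(C.inv()*T).as_rotvec()/.5
    print('shift',np.round(t,3),'turn',np.round(w,3))
if __name__=='__main__':
    o=bot.get_obs()
    Rm=R.from_quat(o['tool_rot']).as_matrix()
    print('t %.2f'%o['clock'],'p',np.round(o['eef_pos']*1e3,1),'psi',round(np.degrees(np.arctan2(Rm[1,2],Rm[0,2])),2),'down',np.round(Rm[:,0],4),'w %.1f'%(o['grip_width']*1e3),'F',np.round(o['ft_force'],1),'q6 %.2f'%o['joint_pos'][5])
    a=list(map(float,sys.argv[1:]))
    for i in range(0,len(a),4): go(*a[i:i+4])
E
python3 plan.py .55 .31 .26 -2.5
```

```text
t 0.15 p [499.5   0.  230.6] psi 0.0 down [-0.0016  0.     -1.    ] w 85.3 F [-0.7  0.6  0.4] q6 1.57
shift [-0.118  1.24   0.202] turn [ 0.087 -0.003  0.   ]
```

Call:
apply_moves --targets '[-0.12, 1, 0.2, 0.09, 0, 0, 1, -0.12, 1, 0.2, 0.09, 0, 0, 1, -0.12, 1, 0.2, 0.09, 0, 0, 1, -0.12, 1, 0.2, 0.09, 0, 0, 1, -0.12, 1, 0.2, 0.09, 0, 0, 1, -0.12, 1, 0.2, 0.09, 0, 0, 1, -0.12, 1, 0.2, 0.09, 0, 0, 1]'

```text
clock: 0.73
eef_pos: [0.5503, 0.2564, 0.2607]
tool_rot: [0.015, 0.707, -0.013, 0.707]
ft_force: [-0.0, -0.7, 0.1]
grip_width: 0.0853
```

Call:
apply_moves --targets '[0, 0.28, 0, 0, 0, 0, 1, 0, 0.28, 0, 0, 0, 0, 1, 0, 0.28, 0, 0, 0, 0, 1, 0, 0.28, 0, 0, 0, 0, 1, 0, 0.28, 0, 0, 0, 0, 1]'

```text
clock: 1.15
eef_pos: [0.5529, 0.3192, 0.2607]
tool_rot: [0.015, 0.707, -0.016, 0.707]
ft_force: [0.4, -0.3, -0.0]
grip_width: 0.085
```

```bash
cat > look.py <<'E'
import sys
from workcell import bot
from h import *
import plan
def snap(cam,name):
    o=bot.get_obs();p,d=bot.camera(cam)
    cv2.imwrite(f'pics/{name}_{cam}.png',p[:,:,::-1]);np.savez(f'{name}_{cam}.npz',p=p,d=d,e=o['eef_pos'],r=o['tool_rot'])
    return p,d,o
if __name__=='__main__':
    for c in sys.argv[2:]: snap(c,sys.argv[1])
E
python3 plan.py;python3 look.py b wrist
```

```text
t 1.15 p [552.9 319.2 260.7] psi -2.58 down [-0.0011 -0.0013 -1.    ] w 85.0 F [ 0.4 -0.3 -0. ] q6 2.14
```

View pics/b_wrist.png

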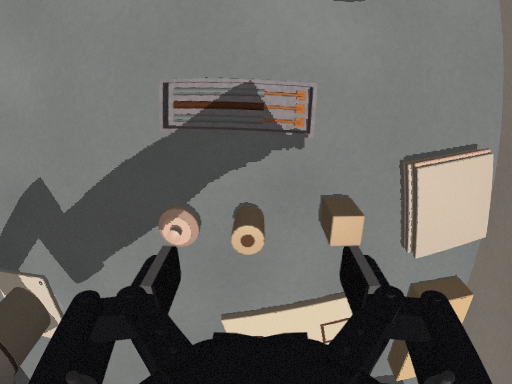

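The wrist view shows the square prop's top at about (345,225), the round prop's top at (248,240) and the jar at (180,228). I'll cast the top outlines to z=70 mm.

```bash
cat > m2.py <<'E'
from h import *
from workcell import bot
f=np.load('b_wrist.npz');P=bot.camera_params('wrist');o=dict(eef_pos=f['e'],tool_rot=f['r'])
g=f['p'].astype(int);
hsv=cv2.cvtColor(f['p'],cv2.COLOR_RGB2HSV)
for n,(a,b,c,d) in dict(sq=(318,190,368,250),rnd=(228,200,268,258)).items():
    sub=hsv[b:d,a:c,2]; print(n,np.percentile(sub,[5,50,75,90,99]))
    m=((hsv[...,2]>150)&(hsv[...,1]>50)).astype(np.uint8);k=np.zeros_like(m);k[b:d,a:c]=m[b:d,a:c]
    ct,_=cv2.findContours(k,cv2.RETR_EXTERNAL,cv2.CHAIN_APPROX_NONE);ct=max(ct,key=cv2.contourArea)[:,0]
    w=wplane(P,ct[:,0],ct[:,1],.07,o)[:,:2]*1000
    print(np.round(np.array(cv2.minAreaRect(w.astype(np.float32))[0]+cv2.minAreaRect(w.astype(np.float32))[1]),1),cv2.minAreaRect(w.astype(np.float32))[2],cv2.fitEllipse(w.astype(np.float32)))
E
python3 m2.py
```

```text
sq [ 67. 124. 204. 210. 215.]
[660.2 226.8  42.3  42.6] 86.50006103515625 ((660.0347290039062, 227.1273651123047), (48.57273864746094, 49.03600311279297), 130.48629760742188)
rnd [ 73.   122.   175.25 210.   219.  ]
[531.1 220.5  40.9  40.9] 87.70880126953125 ((531.548583984375, 220.8175048828125), (40.981590270996094, 41.1960334777832), 126.20288848876953)
```

```bash
python3 plan.py .6603 .2268 .15 -3.2 .6603 .2268 .022 -3.2
```

```text
t 1.20 p [553.1 318.7 261.1] psi -2.63 down [-7.e-04 -9.e-04 -1.e+00] w 85.6 F [0.3 0.1 1.2] q6 2.14
shift [ 0.444 -0.347  0.446] turn [ 0.02  -0.001  0.002]
shift [ 0.956 -0.347  0.446] turn [ 0.02  -0.001  0.002]
```

Call:
apply_moves --targets '[0.444, -0.347, 0.446, 0.02, 0, 0, 1, 0.444, -0.347, 0.446, 0.02, 0, 0, 1, 0.444, -0.347, 0.446, 0.02, 0, 0, 1, 0.444, -0.347, 0.446, 0.02, 0, 0, 1, 0.444, -0.347, 0.446, 0.02, 0, 0, 1, 0.444, -0.347, 0.446, 0.02, 0, 0, 1, 0.444, -0.347, 0.446, 0.02, 0, 0, 1, 0.444, -0.347, 0.446, 0.02, 0, 0, 1]'

```text
clock: 1.87
eef_pos: [0.6607, 0.2287, 0.1524]
tool_rot: [0.02, 0.706, -0.019, 0.708]
ft_force: [-0.3, 0.8, 0.7]
grip_width: 0.0852
```

```bash
python3 plan.py .6603 .2268 .022 -3.2
```

```text
t 1.87 p [660.7 228.7 152.4] psi -3.15 down [ 0.002   0.0013 -1.    ] w 85.2 F [-0.3  0.8  0.7] q6 1.96
shift [ 0.522 -0.008 -0.002] turn [ 0.002  0.004 -0.003]
```

Call:
apply_moves --targets '[0.16, 0, 0, 0, 0, 0, 1, 0.32, 0, 0, 0, 0, 0, 1, 0.42, 0, 0, 0, 0, 0, 1, 0.49, 0, 0, 0, 0, 0, 1, 0.512, 0, 0, 0, 0, 0, 1, 0.512, 0, 0, 0, 0, 0, 1, 0.512, 0, 0, 0, 0, 0, 0.3, 0.512, 0, 0, 0, 0, 0, 0.3, 0.512, 0, 0, 0, 0, 0, 0.3, 0.512, 0, 0, 0, 0, 0, 0.3, 0.512, 0, 0, 0, 0, 0, 0.3, 0.512, 0, 0, 0, 0, 0, 0.3]'

```text
clock: 2.87
eef_pos: [0.662, 0.229, 0.0249]
tool_rot: [0.02, 0.706, -0.019, 0.708]
ft_force: [-0.7, 1.0, 5.5]
grip_width: 0.0434
```

```bash
python3 plan.py .6603 .2268 .022 -3.2; python3 look.py c side wrist
```

```text
t 2.87 p [662.  229.   24.9] psi -3.15 down [ 0.0037  0.0019 -1.    ] w 43.4 F [-0.7  1.   5.5] q6 1.96
shift [ 0.012 -0.009 -0.006] turn [ 0.002  0.007 -0.004]
```

View pics/c_side.png

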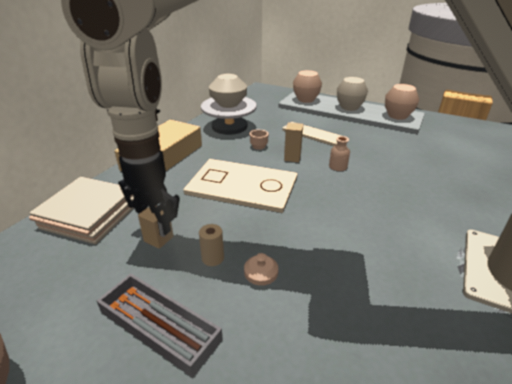

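Gripped at 43.4 mm opening. Now lift.

Call:
apply_moves --targets '[-0.1, 0, 0, 0, 0, 0, 0.3, -0.2, 0, 0, 0, 0, 0, 0.3, -0.3, 0, 0, 0, 0, 0, 0.3, -0.3, 0, 0, 0, 0, 0, 0.3, -0.3, 0, 0, 0, 0, 0, 0.3, -0.3, 0, 0, 0, 0, 0, 0.3]'

```text
clock: 3.47
eef_pos: [0.6598, 0.2278, 0.0959]
tool_rot: [0.019, 0.708, -0.02, 0.706]
ft_force: [0.0, -0.2, -4.1]
grip_width: 0.0434
```

```bash
python3 plan.py .6786 -.0124 .1 10.5
```

```text
t 3.47 p [659.8 227.8  95.9] psi -3.16 down [-2.2e-03 -8.0e-04 -1.0e+00] w 43.4 F [ 0.  -0.2 -4.1] q6 1.96
shift [-0.016 -0.955  0.128] turn [-0.477 -0.004  0.001]
```

Call:
apply_moves --targets '[-0.02, -0.15, 0.02, -0.08, 0, 0, 0.3, -0.02, -0.3, 0.04, -0.16, 0, 0, 0.3, -0.02, -0.45, 0.06, -0.24, 0, 0, 0.3, -0.02, -0.6, 0.08, -0.32, 0, 0, 0.3, -0.02, -0.75, 0.1, -0.4, 0, 0, 0.3, -0.02, -0.88, 0.128, -0.477, 0, 0, 0.3, -0.02, -0.95, 0.128, -0.477, 0, 0, 0.3, -0.02, -0.955, 0.128, -0.477, 0, 0, 0.3, -0.02, -0.955, 0.128, -0.477, 0, 0, 0.3, -0.02, -0.955, 0.128, -0.477, 0, 0, 0.3, -0.02, -0.955, 0.128, -0.477, 0, 0, 0.3]'

```text
clock: 4.38
eef_pos: [0.6787, -0.0105, 0.1011]
tool_rot: [-0.065, 0.705, 0.066, 0.703]
ft_force: [-0.1, -0.4, -3.6]
grip_width: 0.0436
```

```bash
python3 plan.py .6786 -.0124 .0425 10.5; python3 look.py d side scene wrist;python3 plan.py .6786 -.0124 .0425 10.5
```

```text
t 4.38 p [678.7 -10.5 101.1] psi 10.6 down [-2.2e-03  5.0e-04 -1.0e+00] w 43.6 F [-0.1 -0.4 -3.6] q6 1.37
shift [ 0.234 -0.008 -0.001] turn [ 0.004 -0.004 -0.002]
t 4.53 p [679.3 -10.4 102. ] psi 10.64 down [-5.e-04  1.e-04 -1.e+00] w 43.1 F [-0.7  0.  -2.6] q6 1.37
shift [ 0.238 -0.008 -0.004] turn [ 0.005 -0.001 -0.   ]
```

View pics/d_wrist.png

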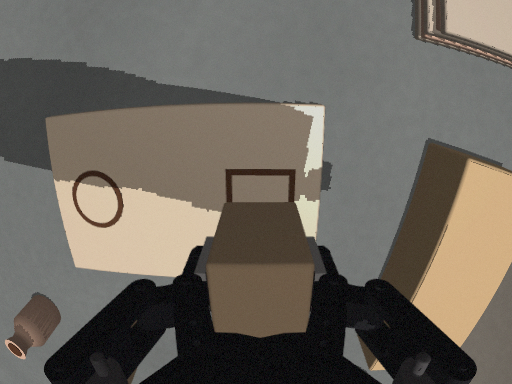

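View pics/d_scene.png

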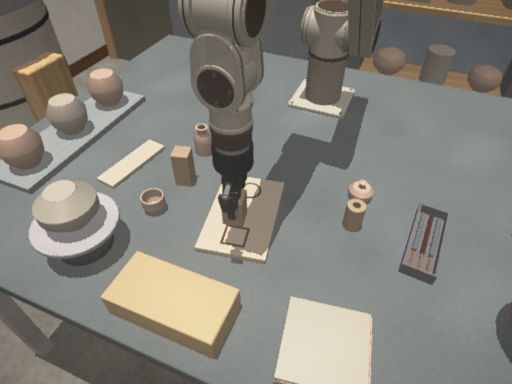

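The wrist view shows the prop held square above the mark, with its front lower edge at about row 203, cols 224-297. I'll use that edge to measure its offset in hand.

```bash
cat > m3.py <<'E'
from h import *
from workcell import bot
f=np.load('d_wrist.npz');P=bot.camera_params('wrist');o=dict(eef_pos=f['e'],tool_rot=f['r'])
h=cv2.cvtColor(f['p'],cv2.COLOR_RGB2HSV)
for u in (240,260,280): print(u,[tuple(h[r,u]) for r in range(196,212,2)])
print([(u,tuple(h[207,u])) for u in list(range(216,230,2))+list(range(290,304,2))])
C=R.from_quat(f['r'])
for z in(.077,):
  for uv in [(224,203.5),(260,203),(297,203)]:
    w=wplane(P,*uv,z,o);print(np.round(w*1e3,1),np.round(C.inv().apply(w-f['e'])*1e3,1))
E
python3 m3.py; python3 - <<'E'
import cv2
p=cv2.imread('pics/d_wrist.png')[150:290,190:340];cv2.imwrite('pics/d_crop.png',cv2.resize(p,None,fx=4,fy=4,interpolation=cv2.INTER_NEAREST))
E
```

```text
240 [(np.uint8(14), np.uint8(55), np.uint8(126)), (np.uint8(18), np.uint8(52), np.uint8(127)), (np.uint8(15), np.uint8(52), np.uint8(128)), (np.uint8(13), np.uint8(75), np.uint8(88)), (np.uint8(19), np.uint8(76), np.uint8(74)), (np.uint8(17), np.uint8(87), np.uint8(73)), (np.uint8(14), np.uint8(81), np.uint8(72)), (np.uint8(14), np.uint8(103), np.uint8(72))]
260 [(np.uint8(18), np.uint8(57), np.uint8(125)), (np.uint8(16), np.uint8(56), np.uint8(127)), (np.uint8(16), np.uint8(53), np.uint8(130)), (np.uint8(16), np.uint8(76), np.uint8(90)), (np.uint8(14), np.uint8(76), np.uint8(74)), (np.uint8(15), np.uint8(87), np.uint8(70)), (np.uint8(17), np.uint8(84), np.uint8(76)), (np.uint8(14), np.uint8(89), np.uint8(72))]
280 [(np.uint8(16), np.uint8(58), np.uint8(127)), (np.uint8(17), np.uint8(52), np.uint8(127)), (np.uint8(19), np.uint8(60), np.uint8(127)), (np.uint8(17), np.uint8(79), np.uint8(84)), (np.uint8(13), np.uint8(85), np.uint8(72)), (np.uint8(16), np.uint8(87), np.uint8(73)), (np.uint8(16), np.uint8(89), np.uint8(72)), (np.uint8(14), np.uint8(92), np.uint8(72))]
[(216, (np.uint8(17), np.uint8(59), np.uint8(125))), (218, (np.uint8(14), np.uint8(57), np.uint8(126))), (220, (np.uint8(17), np.uint8(59), np.uint8(125))), (222, (np.uint8(14), np.uint8(59), np.uint8(112))), (224, (np.uint8(18), np.uint8(94), np.uint8(68))), (226, (np.uint8(16), np.uint8(85), np.uint8(72))), (228, (np.uint8(17), np.uint8(93), np.uint8(71))), (290, (np.uint8(13), np.uint8(79), np.uint8(74))), (292, (np.uint8(17), np.uint8(95), np.uint8(75))), (294, (np.uint8(15), np.uint8(87), np.uint8(70))), (296, (np.uint8(16), np.uint8(87), np.uint8(76))), (298, (np.uint8(27), np.uint8(36), np.uint8(218))), (300, (np.uint8(28), np.uint8(34), np.uint8(218))), (302, (np.uint8(28), np.uint8(34), np.uint8(217)))]
[654.    2.9  77. ] [ 24.8  17.6 -22.3]
[675.3   7.3  77. ] [24.8 18.  -0.6]
[697.2  11.4  77. ] [24.8 17.9 21.8]
```

View pics/d_crop.png

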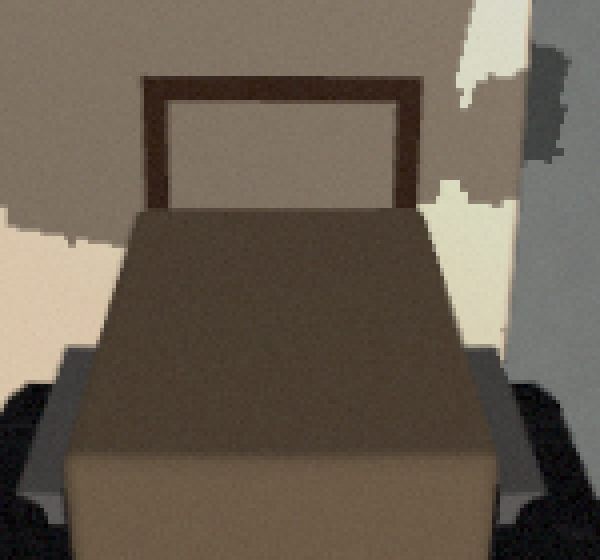

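```bash
python3 - <<'E'
from h import *
from workcell import bot
f=np.load('d_wrist.npz');P=bot.camera_params('wrist');o=dict(eef_pos=f['e'],tool_rot=f['r'])
C=R.from_quat(f['r'])
for uv in [(225.3,169),(295.4,169),(226.5,201.5),(294.5,201.5),(260,169)]:
    w=wplane(P,*uv,.016,o);print(uv,np.round(w*1e3,1),np.round(C.inv().apply(w-f['e'])*1e3,1))
E
```

```text
(225.3, 169) [647.2   6.9  16. ] [ 85.8  22.7 -28.2]
(295.4, 169) [701.9  17.2  16. ] [85.8 22.7 27.5]
(226.5, 201.5) [652.3 -20.3  16. ] [ 85.8  -5.  -28.2]
(294.5, 201.5) [707.3  -9.9  16. ] [85.7 -4.9 27.8]
(260, 169) [674.3  11.9  16. ] [85.8 22.6 -0.6]
```

Call:
apply_moves --targets '[0.08, -0.006, 0, 0, 0, 0, 0.3, 0.16, -0.006, 0, 0, 0, 0, 0.3, 0.2, -0.006, 0, 0, 0, 0, 0.3, 0.22, -0.006, 0, 0, 0, 0, 0.3, 0.228, -0.006, 0, 0, 0, 0, 0.3, 0.232, -0.006, 0, 0, 0, 0, 0.3, 0.232, -0.006, 0, 0, 0, 0, 0.3, 0.232, -0.006, 0, 0, 0, 0, 0.3]'

```text
clock: 5.2
eef_pos: [0.6806, -0.0133, 0.0456]
tool_rot: [-0.065, 0.703, 0.065, 0.705]
ft_force: [-0.2, 0.2, -2.4]
grip_width: 0.0431
```

```bash
python3 plan.py .6786 -.0124 .041 10.5; python3 look.py e side
```

```text
t 5.20 p [680.6 -13.3  45.6] psi 10.52 down [ 0.0022 -0.     -1.    ] w 43.1 F [-0.2  0.2 -2.4] q6 1.37
shift [ 0.018  0.005 -0.007] turn [0.001 0.004 0.001]
```

```bash
python3 - <<'E'
import cv2
p=cv2.imread('pics/e_side.png')[100:230,150:330];cv2.imwrite('pics/e_crop.png',cv2.resize(p,None,fx=4,fy=4))
E
```

```text
(no output)
```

View pics/e_crop.png

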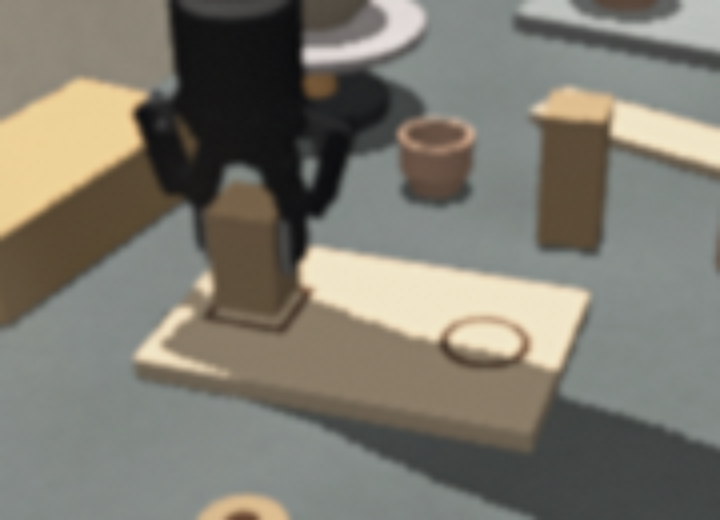

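Call:
apply_moves --targets '[0.008, 0, -0.006, 0, 0, 0, 0.3, 0.014, 0, -0.006, 0, 0, 0, 0.3, 0.02, 0, -0.006, 0, 0, 0, 0.3, 0.02, 0, -0.006, 0, 0, 0, 0.3, 0.02, 0, -0.006, 0, 0, 0, 0.3]'

```text
clock: 5.67
eef_pos: [0.6785, -0.0138, 0.0409]
tool_rot: [-0.065, 0.704, 0.065, 0.705]
ft_force: [-3.3, -0.8, 5.4]
grip_width: 0.0437
```

```bash
python3 plan.py .6786 -.0124 .041 10.5; python3 look.py e2 wrist
```

```text
t 5.67 p [678.5 -13.8  40.9] psi 10.5 down [ 1.3e-03 -1.0e-04 -1.0e+00] w 43.7 F [-3.3 -0.8  5.4] q6 1.37
shift [-0.     0.006  0.001] turn [0.    0.002 0.001]
```

```bash
python3 - <<'E'
import cv2
p=cv2.imread('pics/e2_wrist.png')[150:290,190:340];cv2.imwrite('pics/e2_crop.png',cv2.resize(p,None,fx=4,fy=4,interpolation=cv2.INTER_NEAREST))
E
```

```text
(no output)
```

View pics/e2_crop.png

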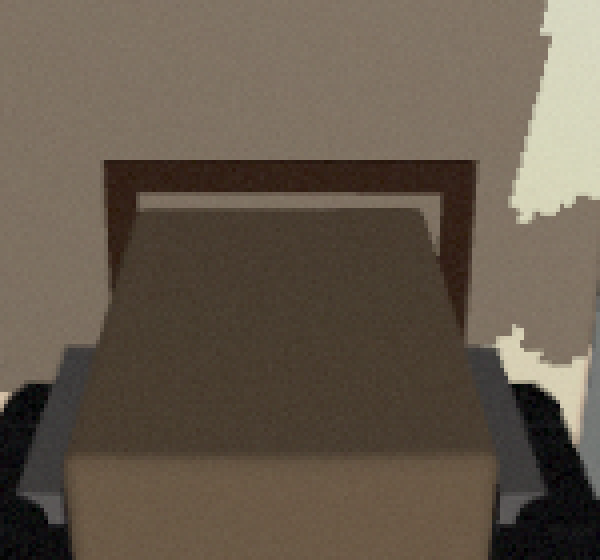

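```bash
python3 - <<'E'
from h import *
from workcell import bot
f=np.load('e2_wrist.npz');P=bot.camera_params('wrist');o=dict(eef_pos=f['e'],tool_rot=f['r'])
C=R.from_quat(f['r'])
for n,u,v in [('mL',106,160),('mR',475,160),('pL',137,208),('pR',419,208)]:
    w=wplane(P,190+u/4-.5,150+v/4-.5,.016,o);print(n,np.round(w*1e3,1),np.round(C.inv().apply(w-f['e'])*1e3,1))
E
```

```text
mL [647.3   7.3  16. ] [ 24.9  26.5 -26.8]
mR [701.4  17.4  16. ] [25.  26.5 28.2]
pL [6.53e+02 6.00e-01 1.60e+01] [ 24.9  18.8 -22.4]
pR [694.8   8.4  16. ] [25.  18.8 20.1]
```

It is about 1.8 mm off in both directions, so I'll lift slightly and correct.

Call:
apply_moves --targets '[-0.014, 0, 0, 0, 0, 0, 0.3, -0.02, 0, 0, 0, 0, 0, 0.3, -0.02, 0.007, 0.007, 0, 0, 0, 0.3, -0.02, 0.007, 0.007, 0, 0, 0, 0.3, -0.012, 0.007, 0.007, 0, 0, 0, 0.3, -0.006, 0.007, 0.007, 0, 0, 0, 0.3, 0, 0.007, 0.007, 0, 0, 0, 0.3, 0, 0.007, 0.007, 0, 0, 0, 0.3, 0, 0.007, 0.007, 0, 0, 0, 0.3]'

```text
clock: 6.47
eef_pos: [0.6797, -0.0115, 0.0409]
tool_rot: [-0.065, 0.704, 0.065, 0.704]
ft_force: [-4.0, 0.8, 6.3]
grip_width: 0.0432
```

```bash
python3 plan.py .6786 -.0124 .041 10.5; python3 look.py e3 wrist; python3 - <<'E'
import cv2
p=cv2.imread('pics/e3_wrist.png')[150:290,190:340];cv2.imwrite('pics/e3_crop.png',cv2.resize(p,None,fx=4,fy=4,interpolation=cv2.INTER_NEAREST))
E
```

```text
t 6.47 p [679.7 -11.5  40.9] psi 10.52 down [ 9.e-04  2.e-04 -1.e+00] w 43.2 F [-4.   0.8  6.3] q6 1.37
shift [-0.    -0.003 -0.005] turn [ 0.001  0.002 -0.   ]
```

View pics/e3_crop.png

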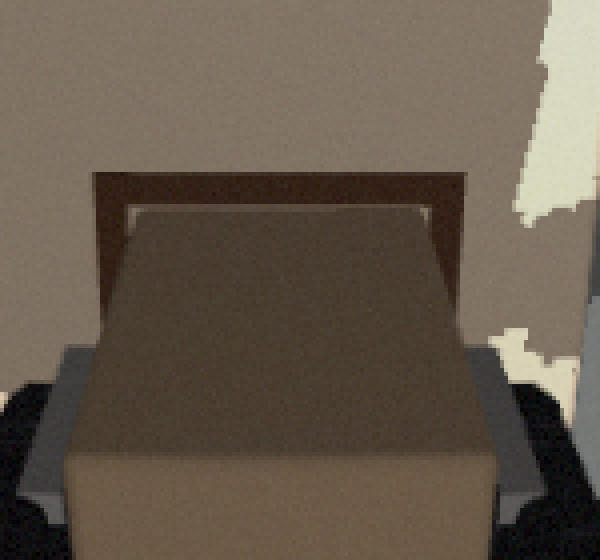

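Now centred and aligned in the mark (279 vs 279.5). Release and rise.

Call:
apply_moves --targets '[-0.004, 0, 0, 0, 0, 0, 0.5, -0.004, 0, 0, 0, 0, 0, 0.8, -0.004, 0, 0, 0, 0, 0, 1, -0.004, 0, 0, 0, 0, 0, 1, -0.004, 0, 0, 0, 0, 0, 1, -0.1, 0, 0, 0, 0, 0, 1, -0.2, 0, 0, 0, 0, 0, 1, -0.35, 0, 0, 0, 0, 0, 1, -0.5, 0, 0, 0, 0, 0, 1, -0.5, 0, 0, 0, 0, 0, 1]'

```text
clock: 7.35
eef_pos: [0.6843, -0.0117, 0.1741]
tool_rot: [-0.065, 0.699, 0.064, 0.71]
ft_force: [1.7, -0.3, 2.2]
grip_width: 0.0852
```

```bash
python3 plan.py .5313 .2208 .165 90; python3 look.py f wrist
```

```text
t 7.35 p [684.3 -11.7 174.1] psi 10.51 down [ 1.570e-02 -3.000e-04 -9.999e-01] w 85.2 F [ 1.7 -0.3  2.2] q6 1.37
shift [ 0.027  1.026 -0.433] turn [-2.775  0.021  0.027]
```

View pics/f_wrist.png

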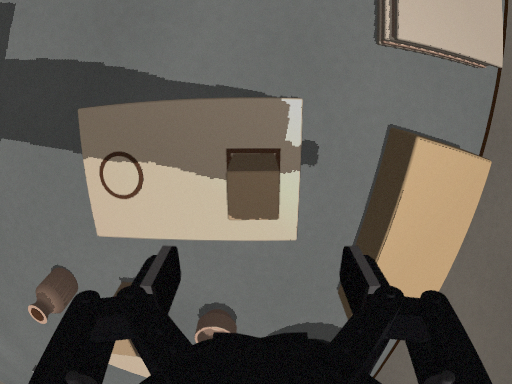

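Call:
apply_moves --targets '[0, 0.15, -0.06, -0.2, 0, 0, 1, 0, 0.3, -0.12, -0.4, 0, 0, 1, 0, 0.45, -0.2, -0.6, 0, 0, 1, 0, 0.6, -0.28, -0.8, 0, 0, 1, 0, 0.75, -0.36, -1, 0, 0, 1, 0, 0.9, -0.42, -1, 0, 0, 1, 0, 0.95, -0.43, -1, 0, 0, 1, 0, 0.95, -0.43, -1, 0, 0, 1]'

```text
clock: 8.07
eef_pos: [0.5283, 0.2053, 0.1635]
tool_rot: [-0.239, 0.666, 0.239, 0.665]
ft_force: [0.6, -0.4, -0.2]
grip_width: 0.0854
```

```bash
python3 plan.py .5313 .2208 .15 45
```

```text
t 8.07 p [528.3 205.3 163.5] psi 39.47 down [-1.7e-03  2.0e-04 -1.0e+00] w 85.4 F [ 0.6 -0.4 -0.2] q6 1.25
shift [0.054 0.04  0.049] turn [-0.193 -0.002 -0.003]
```

Call:
apply_moves --targets '[0.05, 0.04, 0.049, -0.19, 0, 0, 1, 0.05, 0.04, 0.049, -0.19, 0, 0, 1, 0.05, 0.04, 0.049, -0.19, 0, 0, 1, 0.05, 0.04, 0.049, -0.19, 0, 0, 1, 0.05, 0.04, 0.049, -0.19, 0, 0, 1]'

```text
clock: 8.48
eef_pos: [0.5343, 0.2166, 0.1518]
tool_rot: [-0.268, 0.655, 0.267, 0.654]
ft_force: [-0.5, -0.1, 0.2]
grip_width: 0.0853
```

```bash
python3 plan.py .5313 .2208 .022 45
```

```text
t 8.48 p [534.3 216.6 151.8] psi 44.46 down [-0.e+00 -4.e-04 -1.e+00] w 85.3 F [-0.5 -0.1  0.2] q6 1.18
shift [0.519 0.021 0.003] turn [-0.019 -0.001  0.001]
```

Call:
apply_moves --targets '[0.15, 0.02, 0.003, -0.02, 0, 0, 1, 0.3, 0.02, 0.003, -0.02, 0, 0, 1, 0.42, 0.02, 0.003, -0.02, 0, 0, 1, 0.49, 0.02, 0.003, -0.02, 0, 0, 1, 0.515, 0.02, 0.003, -0.02, 0, 0, 1, 0.515, 0.02, 0.003, -0.02, 0, 0, 1, 0.515, 0.02, 0.003, -0.02, 0, 0, 1, 0.515, 0.02, 0.003, -0.02, 0, 0, 0.3, 0.515, 0.02, 0.003, -0.02, 0, 0, 0.3, 0.515, 0.02, 0.003, -0.02, 0, 0, 0.3, 0.515, 0.02, 0.003, -0.02, 0, 0, 0.3, 0.515, 0.02, 0.003, -0.02, 0, 0, 0.3]'

```text
clock: 9.48
eef_pos: [0.5319, 0.2222, 0.0247]
tool_rot: [-0.272, 0.652, 0.272, 0.654]
ft_force: [-0.5, -1.1, 5.9]
grip_width: 0.0425
```

Call:
apply_moves --targets '[-0.1, 0, 0, 0, 0, 0, 0.3, -0.2, 0, 0, 0, 0, 0, 0.3, -0.33, 0, 0, 0, 0, 0, 0.3, -0.34, 0, 0, 0, 0, 0, 0.3, -0.34, 0, 0, 0, 0, 0, 0.3, -0.34, 0, 0, 0, 0, 0, 0.3]'

```text
clock: 9.98
eef_pos: [0.5303, 0.2217, 0.1075]
tool_rot: [-0.272, 0.653, 0.272, 0.653]
ft_force: [0.4, -0.1, -2.7]
grip_width: 0.0427
```

```bash
python3 plan.py .5315 -.042 .11 45 
```

```text
t 9.98 p [530.3 221.7 107.5] psi 45.18 down [-7.e-04 -3.e-04 -1.e+00] w 42.7 F [ 0.4 -0.1 -2.7] q6 1.18
shift [-0.01  -0.747 -0.745] turn [ 0.006 -0.001 -0.001]
```

Call:
apply_moves --targets '[-0.01, -0.1, -0.1, 0, 0, 0, 0.3, -0.01, -0.2, -0.2, 0, 0, 0, 0.3, -0.01, -0.3, -0.3, 0, 0, 0, 0.3, -0.01, -0.4, -0.4, 0, 0, 0, 0.3, -0.01, -0.5, -0.5, 0, 0, 0, 0.3, -0.01, -0.6, -0.6, 0, 0, 0, 0.3, -0.01, -0.68, -0.68, 0, 0, 0, 0.3, -0.01, -0.74, -0.74, 0, 0, 0, 0.3, -0.01, -0.747, -0.745, 0, 0, 0, 0.3, -0.01, -0.747, -0.745, 0, 0, 0, 0.3, -0.01, -0.747, -0.745, 0, 0, 0, 0.3]'

```text
clock: 10.9
eef_pos: [0.5308, -0.0415, 0.109]
tool_rot: [-0.271, 0.654, 0.272, 0.652]
ft_force: [0.7, 0.7, -2.5]
grip_width: 0.0431
```

```bash
python3 plan.py .5315 -.042 .044 45;  python3 look.py g wrist side
```

```text
t 10.90 p [530.8 -41.5 109. ] psi 45.16 down [-3.2e-03  8.0e-04 -1.0e+00] w 43.1 F [ 0.7  0.7 -2.5] q6 0.70
shift [ 0.26  -0.004  0.001] turn [ 0.005 -0.003 -0.006]
```

View pics/g_wrist.png

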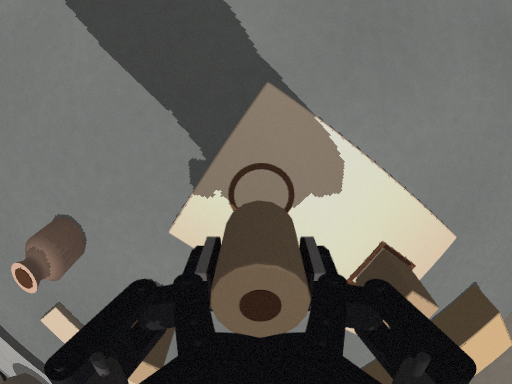

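The held round prop sits over the ring (its bottom about (261,203), ring centre about (261,193)). I'll lower to just above the shelf and check there.

Call:
apply_moves --targets '[0.08, 0, 0, 0, 0, 0, 0.3, 0.16, 0, 0, 0, 0, 0, 0.3, 0.21, 0, 0, 0, 0, 0, 0.3, 0.24, 0, 0, 0, 0, 0, 0.3, 0.255, 0, 0, 0, 0, 0, 0.3, 0.255, 0, 0, 0, 0, 0, 0.3, 0.255, 0, 0, 0, 0, 0, 0.3]'

```text
clock: 11.58
eef_pos: [0.5325, -0.0414, 0.0473]
tool_rot: [-0.272, 0.652, 0.272, 0.653]
ft_force: [-0.2, 0.4, -2.6]
grip_width: 0.0429
```

```bash
cat > crop.py <<'E'
import sys,cv2
n,a,b,c,d=sys.argv[1],*map(int,sys.argv[2:6])
p=cv2.imread(f'pics/{n}.png')[b:d,a:c];cv2.imwrite(f'pics/{n}_crop.png',cv2.resize(p,None,fx=4,fy=4,interpolation=cv2.INTER_NEAREST))
E
python3 plan.py .5315 -.042 .0407 45;  python3 look.py g2 wrist; python3 crop.py g2_wrist 190 150 340 290
```

```text
t 11.58 p [532.5 -41.4  47.3] psi 45.22 down [ 8.e-04 -0.e+00 -1.e+00] w 42.9 F [-0.2  0.4 -2.6] q6 0.70
shift [ 0.026  0.001 -0.005] turn [0.008 0.001 0.001]
```

View pics/g2_wrist_crop.png

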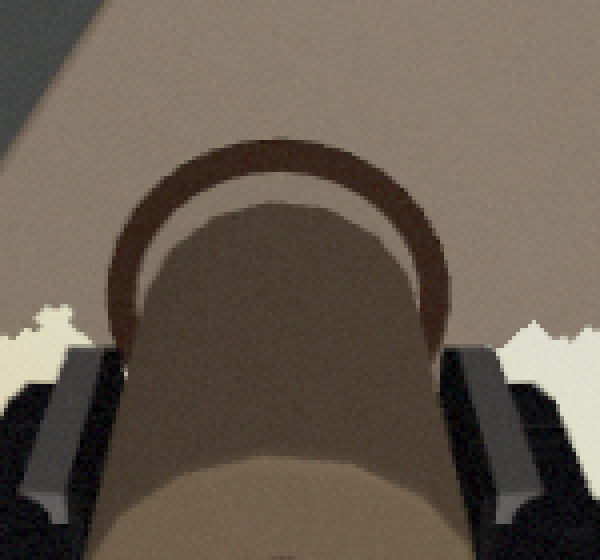

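```bash
cat > cv.py <<'E'
import sys
from h import *
from workcell import bot
def conv(name,pts):
    f=np.load(f'{name}_wrist.npz');P=bot.camera_params('wrist');o=dict(eef_pos=f['e'],tool_rot=f['r']);C=R.from_quat(f['r'])
    for u,v,z in pts:
        w=wplane(P,190+u/4-.5,150+v/4-.5,z,o);print((u,v),np.round(w*1e3,1),'tool',np.round(C.inv().apply(w-f['e'])*1e3,1))
E
python3 -c "
from cv import *
conv('g2',[(279,139,.016),(280,203,.0226),(108,290,.016),(450,290,.016)])"
```

```text
(279, 139) [511.8 -22.4  16. ] tool [31.3 28.2 -1.1]
(280, 203) [517.5 -27.8  22.6] tool [24.7 20.2 -0.9]
(108, 290) [510.5 -60.   16. ] tool [ 31.3   2.6 -28.7]
(450, 290) [549.4 -20.8  16. ] tool [31.3  2.6 26.5]
```

Call:
apply_moves --targets '[0.008, 0.008, 0, 0, 0, 0, 0.3, 0.016, 0.008, 0, 0, 0, 0, 0.3, 0.022, 0.008, 0, 0, 0, 0, 0.3, 0.028, 0.008, 0, 0, 0, 0, 0.3, 0.028, 0.008, 0, 0, 0, 0, 0.3, 0.028, 0.008, 0, 0, 0, 0, 0.3]'

```text
clock: 12.13
eef_pos: [0.5307, -0.0405, 0.0407]
tool_rot: [-0.272, 0.653, 0.271, 0.653]
ft_force: [-2.1, 0.1, 5.6]
grip_width: 0.0428
```

```bash
python3 plan.py .5315 -.042 .0407 45;  python3 look.py g3 wrist; python3 crop.py g3_wrist 190 150 340 290
```

```text
t 12.13 p [530.7 -40.5  40.7] psi 45.17 down [ 8.e-04  0.e+00 -1.e+00] w 42.8 F [-2.1  0.1  5.6] q6 0.71
shift [-0.    -0.006 -0.002] turn [0.006 0.001 0.001]
```

View pics/g3_wrist_crop.png

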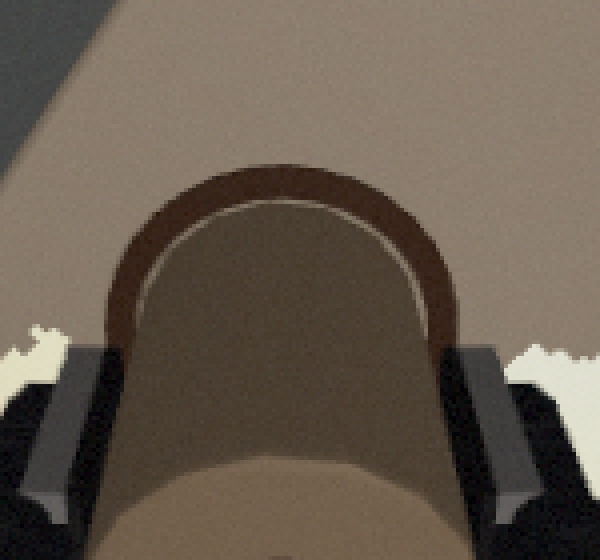

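Centred in the ring. Release and rise.

Call:
apply_moves --targets '[-0.004, 0, 0, 0, 0, 0, 0.5, -0.004, 0, 0, 0, 0, 0, 0.8, -0.004, 0, 0, 0, 0, 0, 1, -0.004, 0, 0, 0, 0, 0, 1, -0.004, 0, 0, 0, 0, 0, 1, -0.1, 0, 0, 0, 0, 0, 1, -0.2, 0, 0, 0, 0, 0, 1, -0.35, 0, 0, 0, 0, 0, 1, -0.5, 0, 0, 0, 0, 0, 1, -0.6, 0, 0, 0, 0, 0, 1, -0.6, 0, 0, 0, 0, 0, 1]'

```text
clock: 13.1
eef_pos: [0.5345, -0.0408, 0.1964]
tool_rot: [-0.274, 0.649, 0.27, 0.657]
ft_force: [0.6, -0.7, 0.2]
grip_width: 0.0856
```

```bash
python3 plan.py .62 -.15 .19 90
```

```text
t 13.10 p [534.5 -40.8 196.4] psi 45.18 down [ 0.0122 -0.001  -0.9999] w 85.6 F [ 0.6 -0.7  0.2] q6 0.71
shift [ 0.03  -0.55  -0.069] turn [-1.565  0.008  0.024]
```

Call:
apply_moves --targets '[0.03, -0.1, -0.01, -0.2, 0, 0, 1, 0.03, -0.25, -0.03, -0.4, 0, 0, 1, 0.03, -0.4, -0.05, -0.6, 0, 0, 1, 0.03, -0.55, -0.08, -0.8, 0, 0, 1, 0.03, -0.68, -0.1, -1, 0, 0, 1, 0.03, -0.73, -0.11, -1, 0, 0, 1, 0.03, -0.73, -0.11, -1, 0, 0, 1, 0.03, -0.73, -0.11, -1, 0, 0, 1]'

```text
clock: 13.77
eef_pos: [0.6402, -0.1891, 0.1805]
tool_rot: [-0.423, 0.566, 0.425, 0.565]
ft_force: [-0.4, 1.1, 0.1]
grip_width: 0.0853
```

```bash
python3 plan.py .6663 -.2375 .19 90;  python3 look.py i wrist
```

```text
t 13.77 p [ 640.2 -189.1  180.5] psi 73.74 down [-0.0023  0.0011 -1.    ] w 85.3 F [-0.4  1.1  0.1] q6 -0.00
shift [-0.038 -0.154 -0.157] turn [-0.568  0.001 -0.005]
```

View pics/i_wrist.png

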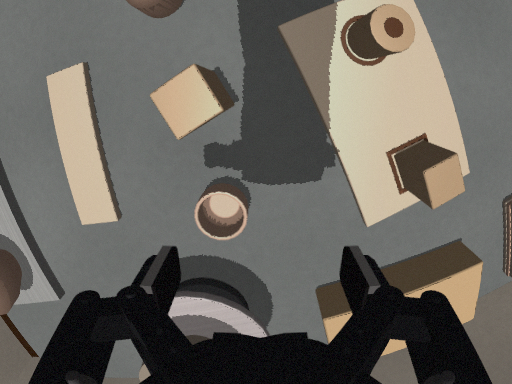

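The bowl rim is at (221,216), the slab at (85,145) and the tall prop at (190,100). I'll measure the bowl and slab from this view.

```bash
cat > m4.py <<'E'
from h import *
from workcell import bot
f=np.load('i_wrist.npz');P=bot.camera_params('wrist');o=dict(eef_pos=f['e'],tool_rot=f['r'])
h=cv2.cvtColor(f['p'],cv2.COLOR_RGB2HSV)
for n,(a,b,c,d),z,thr in [('bowl',(185,170,258,248),.045,105),('slab',(40,55,125,230),.012,170)]:
    k=np.zeros(h.shape[:2],np.uint8);k[b:d,a:c]=((h[...,2]>thr)&(h[...,1]>25)&(h[...,0]<35))[b:d,a:c]
    ct,_=cv2.findContours(k,cv2.RETR_EXTERNAL,cv2.CHAIN_APPROX_NONE);ct=max(ct,key=cv2.contourArea)[:,0]
    im=f['p'].copy();cv2.drawContours(im,[ct[:,None]],-1,(0,255,0),1);cv2.imwrite(f'pics/m4{n}.png',im[:,:,::-1][:260,:300])
    w=(wplane(P,ct[:,0],ct[:,1],z,o)[:,:2]*1000).astype(np.float32)
    print(n,cv2.minAreaRect(w),cv2.fitEllipse(w),cv2.boundingRect(ct))
E
python3 m4.py
```

```text
bowl ((666.5101928710938, -239.79888916015625), (54.759864807128906, 55.16521072387695), 26.218061447143555) ((666.4681396484375, -239.7327880859375), (54.392574310302734, 55.04303741455078), 172.58128356933594) (194, 191, 54, 50)
slab ((548.2012329101562, -392.2543029785156), (58.66643142700195, 197.67306518554688), 81.56148529052734) ((547.7527465820312, -392.2474365234375), (62.37882995605469, 271.36859130859375), 81.51121520996094) (46, 63, 72, 162)
```

```bash
python3 -c "
import cv2,numpy as np
a=cv2.imread('pics/m4bowl.png');b=cv2.imread('pics/m4slab.png');cv2.imwrite('pics/m4.png',np.hstack([a,b]))"
```

```text
(no output)
```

View pics/m4.png

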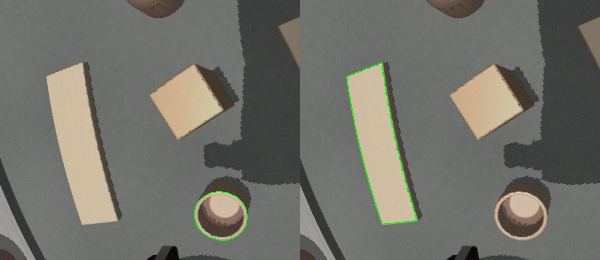

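```bash
python3 plan.py .6665 -.2393 .1 73.7
```

```text
t 13.82 p [ 639.9 -188.2  181.1] psi 73.8 down [-0.0021  0.0011 -1.    ] w 84.8 F [ 1.  -0.2 -1. ] q6 -0.00
shift [ 0.324 -0.16  -0.167] turn [ 0.004  0.001 -0.005]
```

Call:
apply_moves --targets '[0.05, -0.08, -0.08, 0, 0, 0, 1, 0.12, -0.15, -0.16, 0, 0, 0, 1, 0.25, -0.16, -0.167, 0, 0, 0, 1, 0.32, -0.16, -0.167, 0, 0, 0, 1, 0.324, -0.16, -0.167, 0, 0, 0, 1, 0.324, -0.16, -0.167, 0, 0, 0, 1, 0.324, -0.16, -0.167, 0, 0, 0, 1]'

```text
clock: 14.4
eef_pos: [0.668, -0.2389, 0.1031]
tool_rot: [-0.426, 0.565, 0.425, 0.565]
ft_force: [1.0, 0.1, 0.2]
grip_width: 0.0853
```

```bash
python3 plan.py .6665 -.2393 .012 73.7; python3 look.py j wrist side
```

```text
t 14.40 p [ 668.  -238.9  103.1] psi 73.9 down [ 1.7e-03 -4.0e-04 -1.0e+00] w 85.3 F [1.  0.1 0.2] q6 -0.06
shift [ 0.364  0.006 -0.003] turn [0.007 0.    0.003]
```

View pics/j_wrist.png

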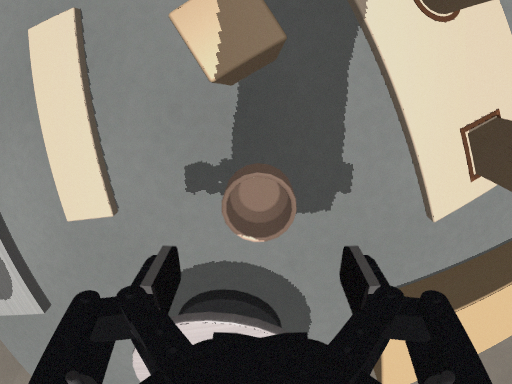

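View pics/j_side.png

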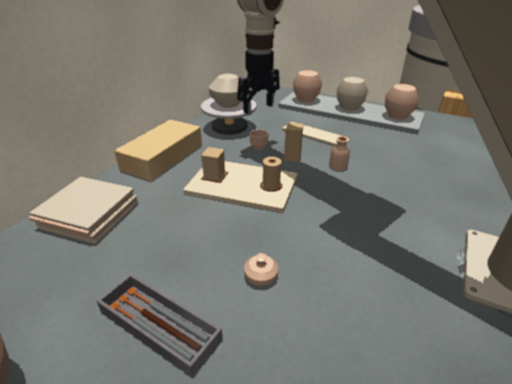

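Call:
apply_moves --targets '[0.1, 0.006, 0, 0, 0, 0, 1, 0.2, 0.006, 0, 0, 0, 0, 1, 0.3, 0.006, 0, 0, 0, 0, 1, 0.35, 0.006, 0, 0, 0, 0, 1, 0.364, 0.006, 0, 0, 0, 0, 1, 0.364, 0.006, 0, 0, 0, 0, 1, 0.364, 0.006, 0, 0, 0, 0, 0.8, 0.364, 0.006, 0, 0, 0, 0, 0.6, 0.364, 0.006, 0, 0, 0, 0, 0.5, 0.364, 0.006, 0, 0, 0, 0, 0.5, 0.364, 0.006, 0, 0, 0, 0, 0.5, 0.364, 0.006, 0, 0, 0, 0, 0.5]'

```text
clock: 15.5
eef_pos: [0.6679, -0.2401, 0.0132]
tool_rot: [-0.426, 0.564, 0.423, 0.566]
ft_force: [0.7, 0.2, 5.9]
grip_width: 0.0544
```

```bash
python3 plan.py .6665 -.2393 .012 73.7; python3 look.py k wrist side; python3 crop.py k_wrist 190 150 340 290
```

```text
t 15.50 p [ 667.9 -240.1   13.2] psi 73.83 down [ 0.0048 -0.0016 -1.    ] w 54.4 F [0.7 0.2 5.9] q6 -0.06
shift [0.005 0.006 0.001] turn [ 0.004 -0.     0.01 ]
```

View pics/k_wrist_crop.png

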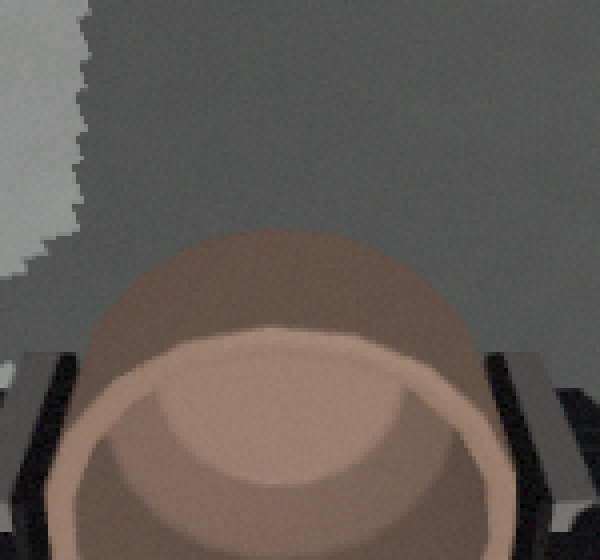

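```bash
python3 -c "
from cv import *
conv('k',[(277,327,.045),(45,490,.045),(517,490,.045)])"
```

```text
(277, 327) [ 640.  -232.9   45. ] tool [-32.   28.7  -0.9]
(45, 490) [ 653.  -263.9   45. ] tool [-31.9   7.5 -27. ]
(517, 490) [ 667.7 -212.9   45. ] tool [-31.9   7.6  26. ]
```

Call:
apply_moves --targets '[-0.08, 0, 0, 0, 0, 0, 0.5, -0.2, 0, 0, 0, 0, 0, 0.5, -0.35, 0, 0, 0, 0, 0, 0.5, -0.5, 0, 0, 0, 0, 0, 0.5, -0.58, 0, 0, 0, 0, 0, 0.5, -0.58, 0, 0, 0, 0, 0, 0.5, -0.58, 0, 0, 0, 0, 0, 0.5]'

```text
clock: 16.18
eef_pos: [0.667, -0.2399, 0.1577]
tool_rot: [-0.426, 0.565, 0.423, 0.566]
ft_force: [-0.8, 0.4, -1.0]
grip_width: 0.0546
```

```bash
python3 plan.py .605 -.0285 .155 100.5
```

```text
t 16.18 p [ 667.  -239.9  157.7] psi 73.82 down [ 0.0042 -0.0015 -1.    ] w 54.6 F [-0.8  0.4 -1. ] q6 -0.06
shift [0.008 0.474 0.743] turn [-0.931 -0.003  0.009]
```

Call:
apply_moves --targets '[0.01, 0.06, 0.1, -0.14, 0, 0, 0.5, 0.01, 0.13, 0.2, -0.28, 0, 0, 0.5, 0.01, 0.2, 0.3, -0.42, 0, 0.01, 0.5, 0.01, 0.26, 0.4, -0.56, 0, 0.01, 0.5, 0.01, 0.33, 0.5, -0.7, 0, 0.01, 0.5, 0.01, 0.39, 0.6, -0.84, 0, 0.01, 0.5, 0.01, 0.44, 0.69, -0.93, 0, 0.01, 0.5, 0.01, 0.465, 0.735, -0.93, 0, 0.01, 0.5, 0.01, 0.47, 0.743, -0.93, 0, 0.01, 0.5, 0.01, 0.47, 0.743, -0.93, 0, 0.01, 0.5, 0.01, 0.47, 0.743, -0.93, 0, 0.01, 0.5, 0.01, 0.47, 0.743, -0.93, 0, 0.01, 0.5]'

```text
clock: 17.18
eef_pos: [0.6051, -0.0298, 0.1524]
tool_rot: [-0.542, 0.454, 0.544, 0.452]
ft_force: [0.7, -0.8, -1.2]
grip_width: 0.0539
```

```bash
python3 plan.py .6064 -.0283 .0292 100.5; python3 look.py l wrist
```

```text
t 17.18 p [605.1 -29.8 152.4] psi 100.34 down [-5.3e-03 -2.0e-04 -1.0e+00] w 53.9 F [ 0.7 -0.8 -1.2] q6 -0.23
shift [ 0.493 -0.009  0.005] turn [-0.006  0.001 -0.011]
```

View pics/l_wrist.png

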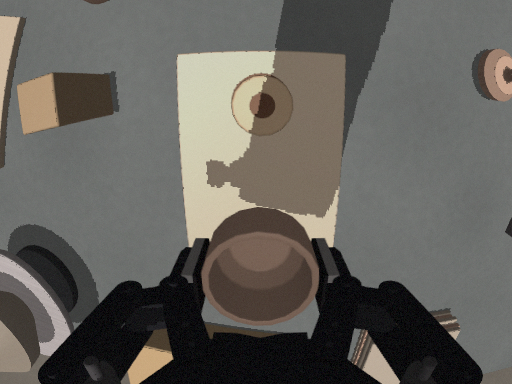

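Call:
apply_moves --targets '[0.1, -0.006, 0.005, -0.005, 0, -0.005, 0.5, 0.2, -0.009, 0.005, -0.005, 0, -0.01, 0.5, 0.3, -0.009, 0.005, -0.005, 0, -0.01, 0.5, 0.38, -0.009, 0.005, -0.005, 0, -0.01, 0.5, 0.44, -0.009, 0.005, -0.005, 0, -0.01, 0.5, 0.46, -0.009, 0.005, -0.005, 0, -0.01, 0.5, 0.468, -0.009, 0.005, -0.005, 0, -0.01, 0.5, 0.468, -0.009, 0.005, -0.005, 0, -0.01, 0.5, 0.468, -0.009, 0.005, -0.005, 0, -0.01, 0.5]'

```text
clock: 17.98
eef_pos: [0.6074, -0.0271, 0.037]
tool_rot: [0.544, -0.451, -0.544, -0.453]
ft_force: [0.9, -1.0, -0.9]
grip_width: 0.054
```

```bash
python3 plan.py .6064 -.0283 .0292 100.5; python3 look.py l2 wrist scene side
```

```text
t 17.98 p [607.4 -27.1  37. ] psi 100.57 down [ 0.0021  0.001  -1.    ] w 54.0 F [ 0.9 -1.  -0.9] q6 -0.23
shift [ 0.031  0.005 -0.004] turn [0.002 0.001 0.005]
```

View pics/l2_wrist.png

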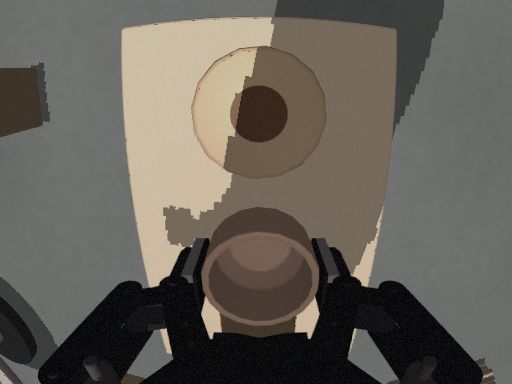

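```bash
python3 -c "
from cv import *
# pass full px: (u-190+.5)*4
c=lambda u,v,z:((u-190+.5)*4,(v-150+.5)*4,z)
conv('l2',[c(259,46.5,.086),c(259,177.5,.086),c(191.5,112,.086),c(326,112,.086),c(260,233.5,.0688),c(202,278,.0688),c(318.5,278,.0688),c(148,270,.016),c(373,270,.016)])"
```

```text
(278.0, -412.0) [510.5 -45.7  86. ] tool [-49.2  98.5  -0.5]
(278.0, 112.0) [551.3 -38.1  86. ] tool [-49.2  57.   -0.5]
(8.0, -150.0) [534.1 -62.8  86. ] tool [-49.2  78.5 -21.6]
(546.0, -150.0) [526.4 -21.5  86. ] tool [-49.2  78.5  20.4]
(282.0, 336.0) [580.1 -32.4  68.8] tool [-31.9  27.8  -0.1]
(50.0, 514.0) [607.9 -54.   68.8] tool [-31.8   4.4 -26.5]
(516.0, 514.0) [598.2  -1.9  68.8] tool [-31.8   4.4  26.5]
(-166.0, 482.0) [651.3 -97.9  16. ] tool [ 21.  -30.1 -77.6]
(734.0, 482.0) [622.7  55.3  16. ] tool [ 21.1 -30.2  78.2]
```

Call:
apply_moves --targets '[0.008, 0.007, -0.001, 0, 0, 0, 0.5, 0.016, 0.007, -0.001, 0, 0, 0, 0.5, 0.022, 0.007, -0.001, 0, 0, 0, 0.5, 0.027, 0.007, -0.001, 0, 0, 0, 0.5, 0.03, 0.007, -0.001, 0, 0, 0, 0.5, 0.032, 0.007, -0.001, 0, 0, 0, 0.5, 0.032, 0.007, -0.001, 0, 0, 0, 0.5]'

```text
clock: 18.72
eef_pos: [0.6045, -0.0272, 0.0291]
tool_rot: [-0.544, 0.451, 0.544, 0.452]
ft_force: [-3.4, 0.3, 8.2]
grip_width: 0.0545
```

```bash
python3 plan.py .6064 -.0283 .0292 100.5
```

```text
t 18.72 p [604.5 -27.2  29.1] psi 100.61 down [ 2.0e-04  1.1e-03 -1.0e+00] w 54.5 F [-3.4  0.3  8.2] q6 -0.23
shift [-0.    -0.007 -0.006] turn [0.004 0.002 0.001]
```

Call:
apply_moves --targets '[-0.005, -0.003, 0, 0, 0, 0, 0.5, -0.006, -0.003, 0, 0, 0, 0, 0.7, -0.006, -0.003, 0, 0, 0, 0, 0.85, -0.006, -0.003, 0, 0, 0, 0, 1, -0.006, -0.003, 0, 0, 0, 0, 1, -0.006, -0.003, 0, 0, 0, 0, 1, -0.06, -0.003, 0, 0, 0, 0, 1, -0.15, -0.003, 0, 0, 0, 0, 1, -0.3, -0.003, 0, 0, 0, 0, 1, -0.45, -0.003, 0, 0, 0, 0, 1, -0.6, -0.003, 0, 0, 0, 0, 1, -0.7, -0.003, 0, 0, 0, 0, 1]'

```text
clock: 19.72
eef_pos: [0.6065, -0.0273, 0.2069]
tool_rot: [0.545, -0.45, -0.543, -0.453]
ft_force: [1.3, -0.1, -0.0]
grip_width: 0.0852
```

```bash
python3 plan.py .5483 -.3925 .15 81.5; python3 look.py n wrist side scene
```

```text
t 19.72 p [606.5 -27.3 206.9] psi 100.61 down [ 0.0047  0.001  -1.    ] w 85.2 F [ 1.3 -0.1 -0. ] q6 -0.23
shift [ 0.225  0.499 -1.393] turn [0.667 0.002 0.009]
```

View pics/n_wrist.png

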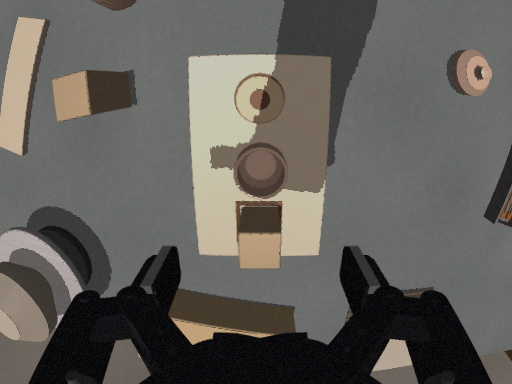

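View pics/n_side.png

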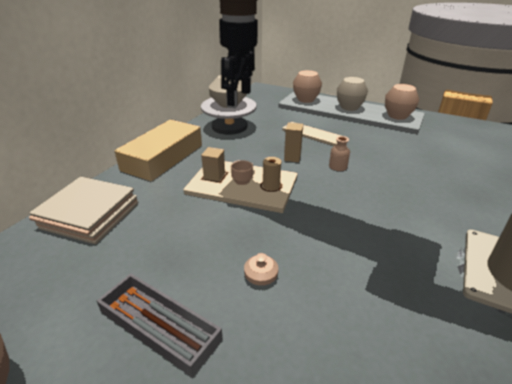

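All three stand in a row on the shelf: ring prop at (260,98), bowl at (261,171), square prop at (260,235). I'll measure their relative spacing.

```bash
cat > m5.py <<'E'
from h import *
from workcell import bot
f=np.load('n_wrist.npz');P=bot.camera_params('wrist');o=dict(eef_pos=f['e'],tool_rot=f['r']);C=R.from_quat(f['r'])
crop=f['p'][50:290,180:340];cv2.imwrite('pics/n_crop.png',cv2.resize(crop,None,fx=2.5,fy=2.5,interpolation=cv2.INTER_NEAREST)[:,:,::-1])
w=cloud
v,u=np.mgrid[:384,:512]
d=f['d']
# depth along optical axis -> points
ox=u-P['cx'];oy=v-P['cy'];r=np.hypot(ox,oy)+1e-9;th=r/P['fx']
orig,dirs=wray(P,u,v,o)
pts=orig+dirs*(d/np.cos(th))[...,None]
z=pts[...,2]
for n,(a,b,c,e),lo,hi in [('rnd',(225,65,295,130),.078,.095),('sq',(225,215,295,275),.078,.095),('bowl',(225,135,295,205),.05,.07)]:
    m=np.zeros(z.shape,np.uint8);m[b:e,a:c]=((z>lo)&(z<hi))[b:e,a:c]
    ct,_=cv2.findContours(m,cv2.RETR_EXTERNAL,cv2.CHAIN_APPROX_NONE);ct=max(ct,key=cv2.contourArea)[:,0]
    zz=.086 if n!='bowl' else .061
    W=(wplane(P,ct[:,0],ct[:,1],zz,o)[:,:2]*1000).astype(np.float32)
    print(n,np.median(z[m>0]),cv2.minAreaRect(W),cv2.fitEllipse(W))
m=np.zeros(z.shape,np.uint8);m[50:262,180:340]=((z>.01)&(z<.1))[50:262,180:340]
ct,_=cv2.findContours(m,cv2.RETR_EXTERNAL,cv2.CHAIN_APPROX_NONE);ct=max(ct,key=cv2.contourArea)[:,0]
ct=ct[ct[:,1]<200];W=wplane(P,ct[:,0],ct[:,1],.016,o);T=C.inv().apply(W-f['e'])*1e3
print('shelf left/right tool z',np.median(T[T[:,2]<-60,2]),np.median(T[T[:,2]>60,2]))
E
python3 m5.py
cat > m6.py <<'E'
import sys
from workcell import bot
from h import *
nm=sys.argv[1]
for cam in ['scene','side']:
    P=bot.camera_params(cam);w=cloud(P,np.load(f'{nm}_{cam}.npz')['d']);z=w[...,2]
    c=np.array([.605,-.0285]);a=np.radians(10.5);L=np.stack([(w[...,0]-c[0])*np.cos(a)+(w[...,1]-c[1])*np.sin(a),-(w[...,0]-c[0])*np.sin(a)+(w[...,1]-c[1])*np.cos(a)],-1)
    for n,lo,hi,zl,zh in [('rnd',-.11,-.04,.081,.095),('sq',.045,.11,.081,.095),('bowl',-.035,.035,.05,.07)]:
        m=(L[...,0]>lo)&(L[...,0]<hi)&(abs(L[...,1])<.05)&(z>zl)&(z<zh)
        W=(L[m]*1000).astype(np.float32);print(cam,n,len(W),[np.round(k,1) for k in cv2.minAreaRect(W)])
E
python3 m6.py n
```

```text
rnd 0.08471801408603369 ((530.721923828125, -42.52792739868164), (42.17680358886719, 41.81913375854492), 37.369239807128906) ((530.8170166015625, -42.22346115112305), (41.76781463623047, 42.40169906616211), 171.71766662597656)
sq 0.08438990983783468 ((676.4996948242188, -14.853008270263672), (45.516605377197266, 43.13926315307617), 10.66181755065918) ((676.6770629882812, -14.920764923095703), (49.492366790771484, 52.50849533081055), 104.63194274902344)
bowl 0.059005783040286836 ((603.5674438476562, -28.013023376464844), (55.24564743041992, 55.23392868041992), 55.593746185302734) ((603.3402709960938, -28.079334259033203), (54.2404670715332, 55.959293365478516), 100.15685272216797)
shelf left/right tool z -79.96519248034758 77.1149067093699
scene rnd 192 [array([-74.4,  -0.1]), array([43., 41.]), np.float64(12.1)]
scene sq 354 [array([75.9,  0.4]), array([46.6, 43.8]), np.float64(0.9)]
scene bowl 208 [array([0.6, 1.6]), array([55.1, 55.1]), np.float64(76.8)]
side rnd 160 [array([-75.7,   3.9]), array([40.2, 43. ]), np.float64(16.5)]
side sq 184 [array([74.9,  3.8]), array([47., 45.]), np.float64(89.1)]
side bowl 204 [array([-1.2,  4.4]), array([53.4, 56.9]), np.float64(1.1)]
```

View pics/n_crop.png

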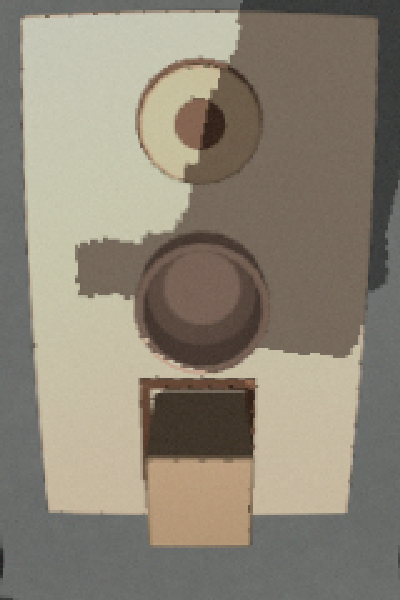

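The bowl is within about 1 mm of the props' midpoint in every view. Before picking the slab, I'll work out where the pad tips sit at different openings.

```bash
python3 - <<'E'
from h import *
from workcell import bot
P=bot.camera_params('wrist')
o=dict(eef_pos=np.zeros(3),tool_rot=np.array([0,0,0,1.]))
for n,u,v,zz in [('44',190+98/4,150+347/4,-22),('44r',190+466/4,150+347/4,22),('56',190+75/4,150+352/4,-28),('56r',190+487/4,150+352/4,28),('85',178,247,-42.5),('85r',343,247,42.5)]:
    a,d=wray(P,u,v,o);a=a*1e3;t=(zz-a[2])/d[2];print(n,np.round(a+d*t,1))
E
```

```text
44 [-15.8  17.4 -22. ]
44r [-17.   18.1  22. ]
56 [  0.1   8.1 -28. ]
56r [ 0.1  8.2 28. ]
85 [-11.2   8.5 -42.5]
85r [-12.1   9.   42.5]
```

```bash
python3 - <<'E'
from h import *
from workcell import bot
P=bot.camera_params('wrist')
o=dict(eef_pos=np.zeros(3),tool_rot=np.array([0,0,0,1.]))
for n,u,v in [('44',190+82/4,150+347/4),('56',190+50/4,150+352/4),('85',170,247),('85r',351,247)]:
  for yy in (9,11):
    a,d=wray(P,u,v,o);a=a*1e3;t=(yy-a[1])/d[1];print(n,yy,np.round(a+d*t,1))
E
```

```text
44 9 [ -0.1   9.  -26.9]
44 11 [ -3.8  11.  -26.2]
56 9 [ -1.7   9.  -31.1]
56 11 [ -5.4  11.  -30.3]
85 9 [-12.5   9.  -46.5]
85 11 [-15.9  11.  -45.2]
85r 9 [-12.4   9.   46.8]
85r 11 [-15.8  11.   45.5]
```

Call:
apply_moves --targets '[0, 0.06, -0.16, 0.1, 0, 0, 1, 0, 0.12, -0.32, 0.22, 0, 0, 1, 0, 0.18, -0.48, 0.34, 0, 0, 1, 0, 0.24, -0.64, 0.46, 0, 0, 1, 0, 0.3, -0.8, 0.57, 0, 0, 1, 0, 0.36, -0.95, 0.667, 0, 0, 1, 0, 0.36, -1, 0.667, 0, 0, 1, 0, 0.36, -1, 0.667, 0, 0, 1, 0, 0.36, -1, 0.667, 0, 0, 1]'

```text
clock: 20.62
eef_pos: [0.5617, -0.2903, 0.2002]
tool_rot: [-0.459, 0.536, 0.463, 0.536]
ft_force: [0.1, 0.4, 0.1]
grip_width: 0.0853
```

```bash
python3 plan.py .5483 -.3925 .15 81.5; python3 look.py o wrist
```

```text
t 20.62 p [ 561.7 -290.3  200.2] psi 81.36 down [-0.0032  0.0033 -1.    ] w 85.3 F [0.1 0.4 0.1] q6 -0.33
shift [ 0.2   -0.009 -0.413] turn [-0.005  0.006 -0.007]
```

View pics/o_wrist.png

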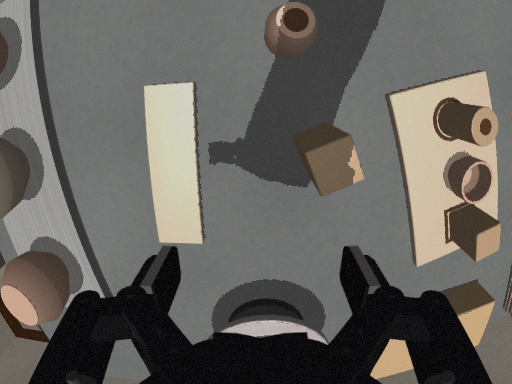

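```bash
cat > m7.py <<'E'
import sys
from h import *
from workcell import bot
nm,a,b,c,d,z=sys.argv[1],*map(int,sys.argv[2:6]),float(sys.argv[6])
f=np.load(nm+'_wrist.npz');P=bot.camera_params('wrist');o=dict(eef_pos=f['e'],tool_rot=f['r']);C=R.from_quat(f['r'])
h=cv2.cvtColor(f['p'],cv2.COLOR_RGB2HSV)
k=np.zeros(h.shape[:2],np.uint8);k[b:d,a:c]=((h[...,2]>170)&(h[...,1]>15)&(h[...,0]<45))[b:d,a:c]
ct,_=cv2.findContours(k,cv2.RETR_EXTERNAL,cv2.CHAIN_APPROX_NONE);ct=max(ct,key=cv2.contourArea)[:,0]
w=wplane(P,ct[:,0],ct[:,1],z,o);r=cv2.minAreaRect((w[:,:2]*1000).astype(np.float32));print(r)
print('tool',C.inv().apply(np.array([r[0][0],r[0][1],z*1e3])-f['e']*1e3))
E
python3 m7.py o 135 70 210 250 .012;  python3 plan.py .5483 -.392 .11 81.5
```

```text
((547.7158813476562, -392.9048767089844), (58.83417892456055, 198.0156707763672), 81.35730743408203)
tool [ 187.89622523   -2.24322975 -104.03897346]
t 20.67 p [ 562.1 -289.1  200.6] psi 81.47 down [-0.0028  0.0032 -1.    ] w 85.4 F [ 0.2  0.2 -0.2] q6 -0.33
shift [ 0.361 -0.008 -0.416] turn [-0.001  0.006 -0.007]
```

Call:
apply_moves --targets '[0.05, -0.004, -0.12, 0, 0, 0, 1, 0.1, -0.008, -0.25, 0, 0, 0, 1, 0.2, -0.008, -0.36, 0, 0, 0, 1, 0.3, -0.008, -0.418, 0, 0, 0, 1, 0.36, -0.008, -0.418, 0, 0, 0, 1, 0.36, -0.008, -0.418, 0, 0, 0, 1, 0.36, -0.008, -0.418, 0, 0, 0, 1, 0.36, -0.008, -0.418, 0, 0, 0, 1]'

```text
clock: 21.33
eef_pos: [0.5506, -0.3918, 0.1135]
tool_rot: [-0.462, 0.535, 0.462, 0.536]
ft_force: [1.1, -0.3, -0.3]
grip_width: 0.085
```

```bash
python3 plan.py .548 -.3927 .03 81.5; python3 look.py p wrist scene;python3 m7.py p 190 50 330 330 .012
```

```text
t 21.33 p [ 550.6 -391.8  113.5] psi 81.64 down [ 1.e-03  7.e-04 -1.e+00] w 85.0 F [ 1.1 -0.3 -0.3] q6 -0.47
shift [ 0.334  0.01  -0.005] turn [0.005 0.002 0.002]
((601.0322875976562, -401.1705322265625), (58.9012565612793, 88.18580627441406), 81.2391586303711)
tool [101.53967237 -51.13839799  -2.05671958]
```

View pics/p_wrist.png

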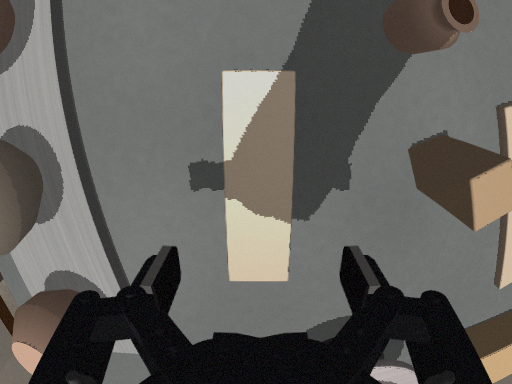

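View pics/p_scene.png

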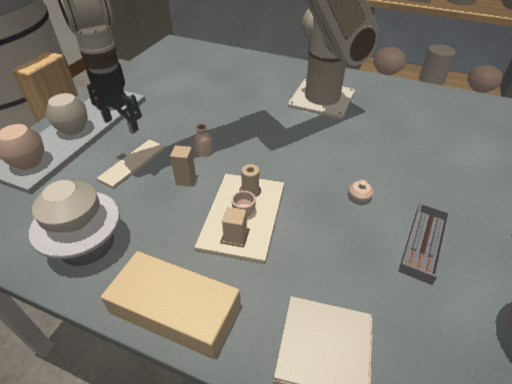

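Call:
apply_moves --targets '[0.1, 0.009, -0.004, 0, 0, 0, 1, 0.2, 0.009, -0.004, 0, 0, 0, 1, 0.3, 0.009, -0.004, 0, 0, 0, 1, 0.38, 0.009, -0.004, 0, 0, 0, 1, 0.42, 0.009, -0.004, 0, 0, 0, 1, 0.43, 0.009, -0.004, 0, 0, 0, 1, 0.43, 0.009, -0.004, 0, 0, 0, 1, 0.43, 0.009, -0.004, 0, 0, 0, 1]'

```text
clock: 22.1
eef_pos: [0.5484, -0.3943, 0.0069]
tool_rot: [-0.462, 0.535, 0.461, 0.536]
ft_force: [-0.0, 0.7, -0.0]
grip_width: 0.0855
```

```bash
python3 plan.py .548 -.3927 .001 81.5; python3 look.py q wrist
```

```text
t 22.10 p [ 548.4 -394.3    6.9] psi 81.52 down [ 2.6e-03 -7.0e-04 -1.0e+00] w 85.5 F [-0.   0.7 -0. ] q6 -0.48
shift [0.023 0.003 0.006] turn [ 0.001 -0.001  0.005]
```

View pics/q_wrist.png

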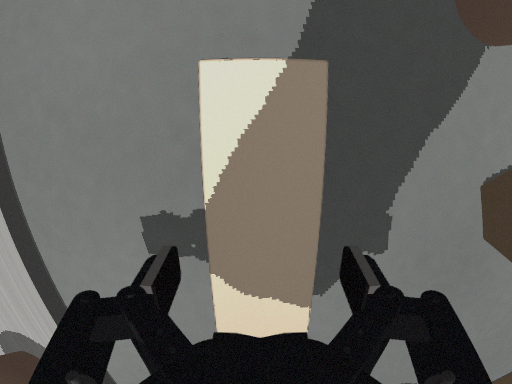

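Call:
apply_moves --targets '[0.012, 0.003, 0.003, 0, 0, 0, 1, 0.022, 0.003, 0.003, 0, 0, 0, 1, 0.022, 0.003, 0.003, 0, 0, 0, 1, 0.022, 0.003, 0.003, 0, 0, 0, 0.8, 0.022, 0.003, 0.003, 0, 0, 0, 0.7, 0.022, 0.003, 0.003, 0, 0, 0, 0.5, 0.022, 0.003, 0.003, 0, 0, 0, 0.5, 0.022, 0.003, 0.003, 0, 0, 0, 0.5, 0.022, 0.003, 0.003, 0, 0, 0, 0.5]'

```text
clock: 22.9
eef_pos: [0.5469, -0.3931, 0.0001]
tool_rot: [-0.462, 0.535, 0.462, 0.536]
ft_force: [-0.4, 0.8, 4.3]
grip_width: 0.0576
```

```bash
python3 plan.py .548 -.3927 .001 81.5; python3 look.py r wrist
```

```text
t 22.90 p [ 5.469e+02 -3.931e+02  1.000e-01] psi 81.5 down [ 1.e-03  6.e-04 -1.e+00] w 57.6 F [-0.4  0.8  4.3] q6 -0.48
shift [-0.004 -0.004  0.002] turn [0.    0.001 0.002]
```

View pics/r_wrist.png

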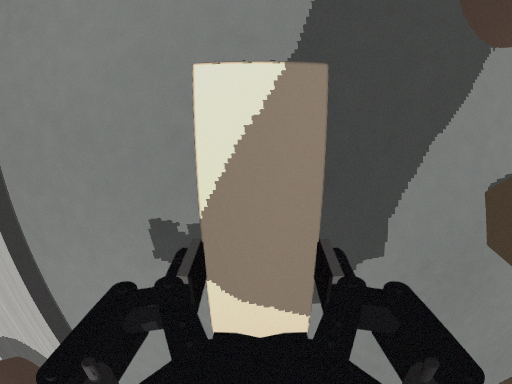

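Gripped (57.6 mm). Lift and check.

Call:
apply_moves --targets '[-0.05, 0, 0, 0, 0, 0, 0.5, -0.1, 0, 0, 0, 0, 0, 0.5, -0.2, 0, 0, 0, 0, 0, 0.5, -0.32, 0, 0, 0, 0, 0, 0.5, -0.45, 0, 0, 0, 0, 0, 0.5, -0.6, 0, 0, 0, 0, 0, 0.5, -0.64, 0, 0, 0, 0, 0, 0.5, -0.64, 0, 0, 0, 0, 0, 0.5, -0.64, 0, 0, 0, 0, 0, 0.5]'

```text
clock: 23.7
eef_pos: [0.5465, -0.393, 0.1596]
tool_rot: [-0.462, 0.535, 0.462, 0.536]
ft_force: [-0.8, -0.2, -3.3]
grip_width: 0.0575
```

```bash
python3 plan.py .605 -.0285 .17 100.5; python3 look.py s wrist side
```

```text
t 23.70 p [ 546.5 -393.   159.6] psi 81.5 down [ 6.e-04  6.e-04 -1.e+00] w 57.5 F [-0.8 -0.2 -3.3] q6 -0.48
shift [-0.04  -0.016  1.477] turn [-0.663  0.001  0.001]
```

View pics/s_side.png

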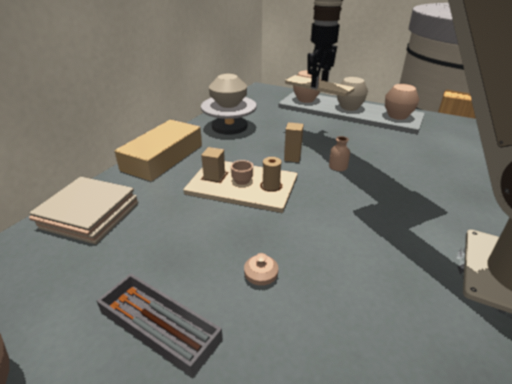

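View pics/s_wrist.png

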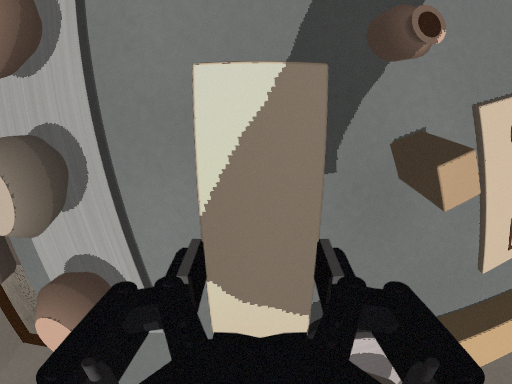

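```bash
python3 - <<'E'
from h import *
from workcell import bot
P=bot.camera_params('wrist')
o=dict(eef_pos=np.zeros(3),tool_rot=np.array([0,0,0,1.]))
for u,v in [(193,64),(328,64),(260,62),(202,220),(323,220)]:
    a,d=wray(P,u,v,o);a=a*1e3;t=(-12-a[0])/d[0];print(np.round(a+d*t,1))
E
```

```text
[-12.   97.2 -29.2]
[-12.   97.2  28.9]
[-12.   97.2  -0.4]
[-12.   24.4 -28.5]
[-12.   24.4  30.3]
```

Call:
apply_moves --targets '[-0.03, 0, 0.15, -0.1, 0, 0, 0.5, -0.04, 0, 0.3, -0.2, 0, 0, 0.5, -0.04, 0, 0.45, -0.3, 0, 0, 0.5, -0.04, 0, 0.6, -0.4, 0, 0, 0.5, -0.04, 0, 0.75, -0.5, 0, 0, 0.5, -0.04, 0, 0.88, -0.58, 0, 0, 0.5, -0.04, 0, 0.97, -0.66, 0, 0, 0.5, -0.04, 0, 1, -0.66, 0, 0, 0.5, -0.04, 0, 1, -0.66, 0, 0, 0.5, -0.04, 0, 1, -0.66, 0, 0, 0.5]'

```text
clock: 24.63
eef_pos: [0.5825, -0.1457, 0.1679]
tool_rot: [-0.542, 0.453, 0.545, 0.452]
ft_force: [-0.4, 0.4, -2.1]
grip_width: 0.0585
```

```bash
python3 plan.py .605 -.0285 .17 100.5
```

```text
t 24.63 p [ 582.5 -145.7  167.9] psi 100.42 down [-0.0034  0.0012 -1.    ] w 58.5 F [-0.4  0.4 -2.1] q6 -0.43
shift [-0.008 -0.173  0.445] turn [-0.003  0.004 -0.006]
```

Call:
apply_moves --targets '[0, -0.05, 0.13, 0, 0, -0.005, 0.5, 0, -0.1, 0.27, 0, 0, -0.005, 0.5, 0, -0.14, 0.38, 0, 0, -0.005, 0.5, 0.05, -0.164, 0.44, 0, 0, -0.005, 0.5, 0.1, -0.164, 0.445, 0, 0, -0.005, 0.5, 0.16, -0.164, 0.445, 0, 0, -0.005, 0.5, 0.18, -0.164, 0.445, 0, 0, -0.005, 0.5, 0.18, -0.164, 0.445, 0, 0, -0.005, 0.5, 0.18, -0.164, 0.445, 0, 0, -0.005, 0.5]'

```text
clock: 25.38
eef_pos: [0.6034, -0.0303, 0.1244]
tool_rot: [0.543, -0.453, -0.543, -0.454]
ft_force: [0.3, 0.2, -2.3]
grip_width: 0.0579
```

```bash
python3 plan.py .603 -.0289 .09 100.5; python3 look.py t wrist side scene
```

```text
t 25.38 p [603.4 -30.3 124.4] psi 100.28 down [ 0.0012  0.0014 -1.    ] w 57.9 F [ 0.3  0.2 -2.3] q6 -0.23
shift [0.138 0.001 0.006] turn [-0.008  0.002  0.003]
```

View pics/t_wrist.png

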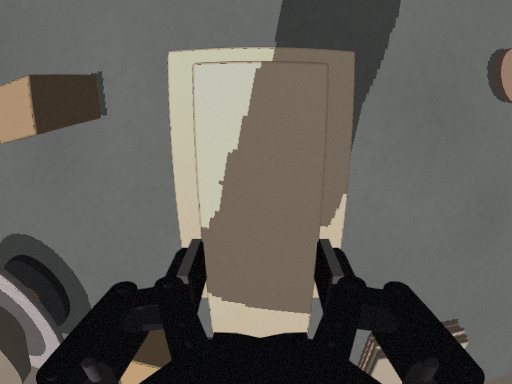

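View pics/t_scene.png

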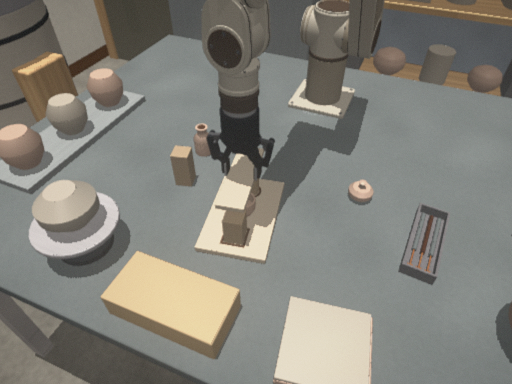

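```bash
cat > m8.py <<'E'
import sys
from h import *
from workcell import bot
nm=sys.argv[1]
f=np.load(nm+'_wrist.npz');P=bot.camera_params('wrist');d=f['d']
o=dict(eef_pos=np.zeros(3),tool_rot=np.array([0,0,0,1.]))
v,u=np.mgrid[:384,:512];r=np.hypot(u-P['cx'],v-P['cy'])+1e-9
a,dr=wray(P,u,v,o);pts=(a+dr*(d/np.cos(r/P['fx']))[...,None])*1e3
ztop=f['e'][2]*1e3
h=ztop-pts[...,0]   # approx world height mm
slabtop=float(sys.argv[2])
def edges(mask,x):
    out=[]
    for row in range(int(sys.argv[3]),int(sys.argv[4]),4):
        c=np.where(mask[row])[0]
        if len(c)<20: continue
        for e,s in((c[0],-.5),(c[-1],.5)):
            t=(x/1e3-a[0])/dr[row,e,0];  p=(a+dr[row,e]*t)*1e3; out.append((np.sign(s),p[1],p[2]))
    out=np.array(out)
    for s in(-1,1):
        q=out[out[:,0]==s];k=np.polyfit(q[:,1],q[:,2],1);print('  side',s,'z at y=0: %.1f at y=50: %.1f slope %.2f deg'%(k[1],k[1]+50*k[0],np.degrees(np.arctan(k[0]))))
    c=np.where(mask.any(1)&(np.arange(384)>30))[0][0];cols=np.where(mask[c+1])[0];m=int(cols.mean())
    rr=np.where(mask[:,m])[0];rr=rr[rr>30][0];t=(x/1e3-a[0])/dr[rr,m,0];print('  far y',((a+dr[rr,m]*t)*1e3)[1],'row',rr)
ms=(abs(h-slabtop)<6)&(abs(pts[...,2])<60)&(pts[...,1]>0);print('slab');edges(ms,ztop-slabtop)
mf=(h>8)&(h<slabtop+6)&(abs(pts[...,2])<100)&(pts[...,1]>0);print('shelf');edges(mf,ztop-16)
E
python3 m8.py t 136.5 70 200
```

```text
slab
  side -1 z at y=0: -29.4 at y=50: -29.3 slope 0.02 deg
  side 1 z at y=0: 28.6 at y=50: 28.8 slope 0.22 deg
  far y 97.71668140051058 row 61
shelf
  side -1 z at y=0: -71.4 at y=50: -76.1 slope -5.33 deg
  side 1 z at y=0: 71.9 at y=50: 77.0 slope 5.90 deg
  far y 121.92240827427244 row 47
```

```bash
python3 m8.py t 136.5 56 130; python3 m6.py t | head -0; python3 -c "
from cv import *
c=lambda u,v,z:((u-190+.5)*4,(v-150+.5)*4,z)
conv('t',[c(168,52,.016),c(354,52,.016),c(175.5,150,.016),c(349.5,150,.016),c(182,235,.016)])"; python3 crop.py t_wrist 160 40 360 180
```

```text
slab
  side -1 z at y=0: -29.5 at y=50: -29.4 slope 0.13 deg
  side 1 z at y=0: 29.0 at y=50: 28.9 slope -0.08 deg
  far y 97.71668140051058 row 61
shelf
  side -1 z at y=0: -77.6 at y=50: -77.9 slope -0.31 deg
  side 1 z at y=0: 79.3 at y=50: 79.2 slope -0.08 deg
  far y 121.92240827427244 row 47
(-86.0, -390.0) [ 498.  -128.2   16. ] tool [108.1 121.3 -77.7]
(658.0, -390.0) [469.8  26.   16. ] tool [108.3 121.6  79.1]
(-56.0, 2.0) [ 581.9 -109.5   16. ] tool [108.2  35.4 -74.2]
(640.0, 2.0) [554.5  40.9  16. ] tool [108.4  35.6  78.6]
(-30.0, 342.0) [664.1 -96.1  16. ] tool [108.4 -47.8 -75.7]Exception ignored on flushing sys.stdout:
BrokenPipeError: [Errno 32] Broken pipe
```

View pics/t_wrist_crop.png

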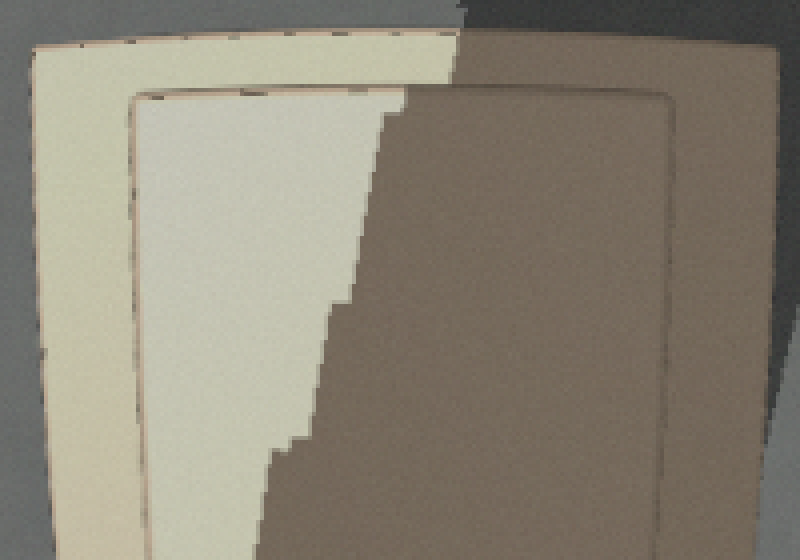

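Slab and shelf edges are parallel within 0.2°, and the slab needs about 1 mm sideways. Now lower slowly.

Call:
apply_moves --targets '[0.04, 0, 0.005, -0.004, 0, 0, 0.5, 0.08, 0, 0.005, -0.004, 0, 0, 0.5, 0.11, 0, 0.005, -0.004, 0, 0, 0.5, 0.128, 0, 0.005, -0.004, 0, 0, 0.5, 0.135, 0, 0.005, -0.004, 0, 0, 0.5, 0.135, 0, 0.005, -0.004, 0, 0, 0.5, 0.135, 0, 0.005, -0.004, 0, 0, 0.5]'

```text
clock: 26.12
eef_pos: [0.6035, -0.0275, 0.0909]
tool_rot: [0.544, -0.451, -0.544, -0.453]
ft_force: [0.2, 0.1, -1.5]
grip_width: 0.058
```

```bash
python3 plan.py .603 -.0289 .086 100.5; python3 look.py v wrist side scene; python3 m8.py v 101.5 56 130; python3 crop.py v_side 170 120 320 220
```

```text
t 26.12 p [603.5 -27.5  90.9] psi 100.53 down [ 0.0022  0.0016 -1.    ] w 58.0 F [ 0.2  0.1 -1.5] q6 -0.23
shift [ 0.02   0.003 -0.005] turn [0.001 0.002 0.005]
slab
  side -1 z at y=0: -29.8 at y=50: -29.7 slope 0.13 deg
  side 1 z at y=0: 29.7 at y=50: 29.5 slope -0.33 deg
  far y 97.87375592681238 row 61
shelf
  side -1 z at y=0: -80.4 at y=50: -80.3 slope 0.11 deg
  side 1 z at y=0: 76.5 at y=50: 76.6 slope 0.15 deg
  far y 122.89264361165347 row 39
```

View pics/v_side_crop.png

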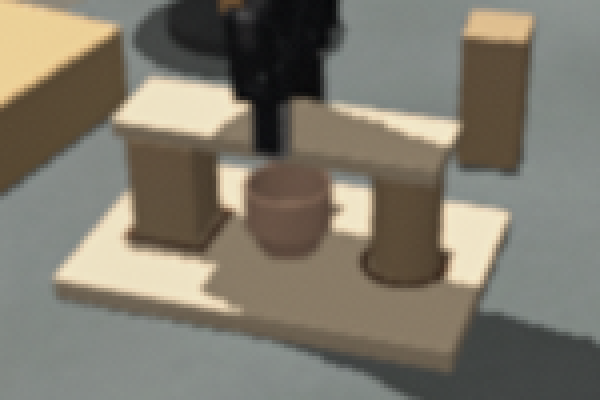

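Call:
apply_moves --targets '[0, 0, -0.006, 0, 0, 0, 0.5, 0.005, 0, -0.006, 0, 0, 0, 0.5, 0.01, 0, -0.006, 0, 0, 0, 0.5, 0.015, 0, -0.006, 0, 0, 0, 0.5, 0.019, 0, -0.006, 0, 0, 0, 0.5, 0.022, 0, -0.006, 0, 0, 0, 0.5, 0.022, 0, -0.006, 0, 0, 0, 0.5]'

```text
clock: 26.85
eef_pos: [0.6037, -0.029, 0.0861]
tool_rot: [0.544, -0.451, -0.543, -0.453]
ft_force: [-2.0, -0.1, 1.9]
grip_width: 0.058
```

```bash
python3 plan.py .603 -.0289 .086 100.5; python3 look.py w wrist; python3 m8.py w 98 56 130
```

```text
t 26.85 p [603.7 -29.   86.1] psi 100.52 down [ 0.0026  0.0015 -1.    ] w 58.0 F [-2.  -0.1  1.9] q6 -0.23
shift [0.    0.003 0.001] turn [0.001 0.002 0.006]
slab
  side -1 z at y=0: -29.9 at y=50: -29.6 slope 0.32 deg
  side 1 z at y=0: 29.4 at y=50: 29.2 slope -0.33 deg
  far y 97.73354761322186 row 61
shelf
  side -1 z at y=0: -78.6 at y=50: -78.7 slope -0.07 deg
  side 1 z at y=0: 77.9 at y=50: 78.1 slope 0.21 deg
  far y 122.04136541196995 row 39
```

Slab in contact and centred over the shelf. Release.

Call:
apply_moves --targets '[0.002, 0, 0, 0, 0, 0, 0.65, 0.002, 0, 0, 0, 0, 0, 0.72, 0.002, 0, 0, 0, 0, 0, 0.8, 0.002, 0, 0, 0, 0, 0, 0.9, 0, 0, 0, 0, 0, 0, 1, 0, 0, 0, 0, 0, 0, 1, 0, 0, 0, 0, 0, 0, 1, -0.08, 0, 0, 0, 0, 0, 1, -0.2, 0, 0, 0, 0, 0, 1, -0.35, 0, 0, 0, 0, 0, 1, -0.48, 0, 0, 0, 0, 0, 1, -0.48, 0, 0, 0, 0, 0, 1]'

```text
clock: 27.9
eef_pos: [0.6075, -0.0294, 0.2138]
tool_rot: [0.548, -0.448, -0.539, -0.456]
ft_force: [1.9, -0.0, 0.2]
grip_width: 0.0855
```

```bash
python3 plan.py .419 -.237 .21 73; python3 look.py x wrist side scene; python3 m8.py x 98 60 130;python3 crop.py x_side 170 120 320 220
```

```text
t 27.90 p [607.5 -29.4 213.8] psi 100.52 down [ 1.630e-02  9.000e-04 -9.999e-01] w 85.5 F [ 1.9 -0.   0.2] q6 -0.23
shift [ 0.002  0.893 -0.679] turn [0.961 0.004 0.033]
slab
  side -1 z at y=0: -28.2 at y=50: -28.4 slope -0.22 deg
  side 1 z at y=0: 30.1 at y=50: 30.2 slope 0.21 deg
  far y 102.89118822082024 row 70
shelf
  side -1 z at y=0: -77.9 at y=50: -77.8 slope 0.21 deg
  side 1 z at y=0: 79.3 at y=50: 79.9 slope 0.60 deg
  far y 129.48385812766 row 52
```

View pics/x_wrist.png

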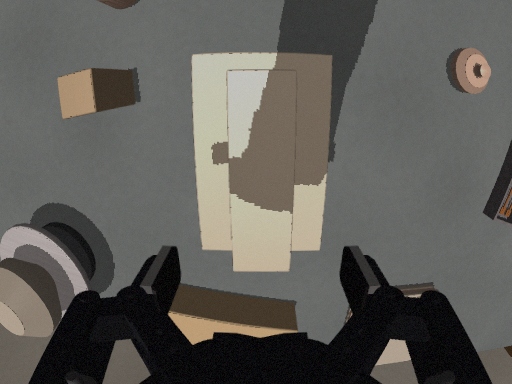

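View pics/x_side_crop.png

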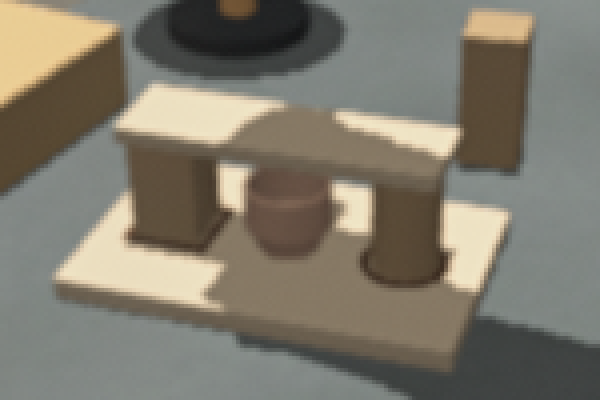

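The slab spans both props, over the bowl. I'll check slab against shelf in each view.

```bash
cat > m9.py <<'E'
import sys
from workcell import bot
from h import *
nm=sys.argv[1]
for cam in ['scene','side']:
    P=bot.camera_params(cam);w=cloud(P,np.load(f'{nm}_{cam}.npz')['d']);z=w[...,2]
    near=(np.hypot(w[...,0]-.605,w[...,1]+.028)<.16)
    for n,lo,hi in [('slab',.092,.105),('shelf',.011,.023)]:
        W=(w[near&(z>lo)&(z<hi)][:,:2]*1000).astype(np.float32);print(cam,n,len(W),[np.round(k,1) for k in cv2.minAreaRect(W)])
f=np.load(nm+'_wrist.npz');P=bot.camera_params('wrist');o=dict(eef_pos=f['e'],tool_rot=f['r'])
v,u=np.mgrid[:384,:512];r=np.hypot(u-P['cx'],v-P['cy'])+1e-9
a,dr=wray(P,u,v,o);w=(a+dr*(f['d']/np.cos(r/P['fx']))[...,None]);z=w[...,2]
near=(np.hypot(w[...,0]-.605,w[...,1]+.028)<.16)
for n,lo,hi in [('slab',.09,.107),('shelf',.009,.024)]:
    W=(w[near&(z>lo)&(z<hi)][:,:2]*1000).astype(np.float32);print('wrist',n,len(W),[np.round(k,1) for k in cv2.minAreaRect(W)])
E
python3 m9.py x
```

```text
scene slab 1737 [array([605.2, -28.9]), array([203.4,  60.4]), np.float64(10.6)]
scene shelf 3458 [array([605.4, -28.9]), array([252.9, 160.2]), np.float64(10.4)]
side slab 1170 [array([604.3, -26.3]), array([199.4,  63.3]), np.float64(10.6)]
side shelf 2514 [array([604.3, -26.2]), array([250.5, 163.7]), np.float64(10.0)]
wrist slab 13109 [array([605.7, -29.1]), array([199.7,  60.8]), np.float64(10.6)]
wrist shelf 14292 [array([605.4, -29.1]), array([250.9, 161. ]), np.float64(10.3)]
```

Slab and shelf centres agree within 1 mm and their angles within 0.6°. Next, the vase.

Call:
apply_moves --targets '[0, 0.11, -0.08, 0.12, 0, 0.01, 1, 0, 0.22, -0.16, 0.24, 0, 0.03, 1, 0, 0.33, -0.25, 0.36, 0, 0.03, 1, 0, 0.44, -0.33, 0.48, 0, 0.03, 1, 0, 0.55, -0.41, 0.6, 0, 0.03, 1, 0, 0.66, -0.5, 0.72, 0, 0.03, 1, 0, 0.76, -0.58, 0.84, 0, 0.03, 1, 0, 0.84, -0.64, 0.95, 0, 0.03, 1, 0, 0.89, -0.679, 0.96, 0, 0.03, 1, 0, 0.893, -0.679, 0.96, 0, 0.03, 1, 0, 0.893, -0.679, 0.96, 0, 0.03, 1]'

```text
clock: 28.97
eef_pos: [0.4137, -0.2368, 0.2032]
tool_rot: [-0.416, 0.572, 0.425, 0.565]
ft_force: [0.4, 0.5, -0.5]
grip_width: 0.085
```

```bash
python3 plan.py .419 -.237 .13 73; python3 look.py y wrist
```

```text
t 28.97 p [ 413.7 -236.8  203.2] psi 72.92 down [-0.015   0.0044 -0.9999] w 85.0 F [ 0.4  0.5 -0.5] q6 -0.22
shift [ 0.293 -0.025  0.006] turn [-0.003 -0.    -0.031]
```

View pics/y_wrist.png

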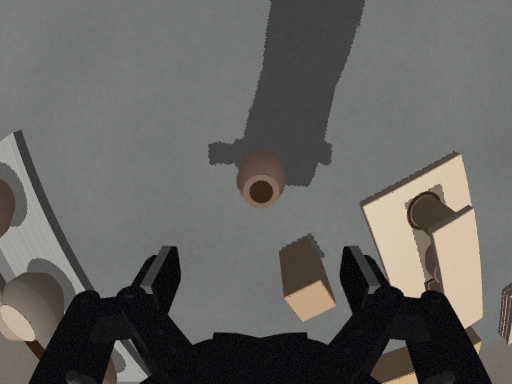

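```bash
python3 plan.py; python3 -c "
from cv import *
c=lambda u,v,z:((u-190+.5)*4,(v-150+.5)*4,z)
conv('y',[c(243.5,191,.085),c(279,191,.085),c(261,174.5,.085),c(261,208,.085),c(236.5,176,.045),c(285.5,176,.045)])"; python3 crop.py y_wrist 200 130 320 230
```

```text
t 29.02 p [ 414.5 -236.4  203.5] psi 73.0 down [-0.0142  0.0041 -0.9999] w 85.7 F [ 0.7  0.3 -0.5] q6 -0.22
(216.0, 166.0) [ 413.3 -253.2   85. ] tool [118.2  -6.3 -15.7]
(358.0, 166.0) [ 422.9 -221.8   85. ] tool [118.1  -6.3  17.1]
(286.0, 100.0) [ 402.9 -233.1   85. ] tool [118.4   9.5   0.4]
(286.0, 234.0) [ 434.2 -242.7   85. ] tool [117.9 -23.2   0.5]
(188.0, 106.0) [ 407.3 -261.3   45. ] tool [158.2  -3.6 -25.2]
(384.0, 106.0) [ 422.4 -212.    45. ] tool [158.2  -3.5  26.3]
```

View pics/y_wrist_crop.png

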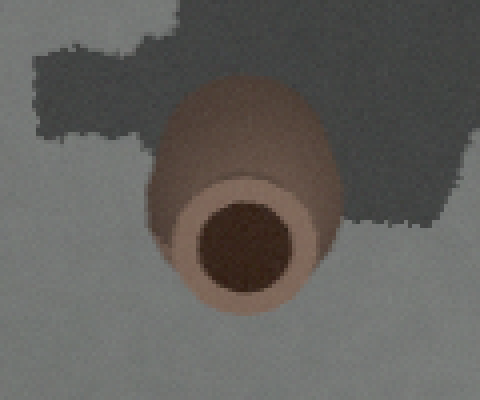

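Call:
apply_moves --targets '[0.08, -0.01, 0, 0, 0, -0.01, 1, 0.16, -0.02, 0, 0, 0, -0.03, 1, 0.24, -0.02, 0.003, 0, 0, -0.03, 1, 0.29, -0.02, 0.003, 0, 0, -0.03, 1, 0.29, -0.02, 0.003, 0, 0, -0.03, 1, 0.29, -0.02, 0.003, 0, 0, -0.03, 1, 0.29, -0.02, 0.003, 0, 0, -0.03, 1]'

```text
clock: 29.6
eef_pos: [0.42, -0.2371, 0.1327]
tool_rot: [-0.422, 0.568, 0.42, 0.568]
ft_force: [0.6, 0.7, 0.2]
grip_width: 0.0854
```

```bash
python3 plan.py .4186 -.2375 .021 73
```

```text
t 29.60 p [ 420.  -237.1  132.7] psi 73.11 down [ 0.0026 -0.0022 -1.    ] w 85.4 F [0.6 0.7 0.2] q6 -0.22
shift [ 0.447  0.006 -0.003] turn [ 0.004 -0.003  0.006]
```

Call:
apply_moves --targets '[0.1, 0.005, -0.002, 0, 0, 0, 1, 0.2, 0.005, -0.002, 0, 0, 0, 1, 0.3, 0.005, -0.002, 0, 0, 0, 1, 0.38, 0.005, -0.002, 0, 0, 0, 1, 0.43, 0.005, -0.002, 0, 0, 0, 1, 0.445, 0.005, -0.002, 0, 0, 0, 1, 0.445, 0.005, -0.002, 0, 0, 0, 1, 0.445, 0.005, -0.002, 0, 0, 0, 1]'

```text
clock: 30.27
eef_pos: [0.4191, -0.2383, 0.022]
tool_rot: [-0.422, 0.568, 0.419, 0.569]
ft_force: [-0.2, 0.4, -0.9]
grip_width: 0.0858
```

```bash
python3 plan.py .4186 -.2375 .021 73; python3 look.py z wrist side
```

```text
t 30.27 p [ 419.1 -238.3   22. ] psi 73.04 down [ 0.0037 -0.0029 -1.    ] w 85.8 F [-0.2  0.4 -0.9] q6 -0.22
shift [0.004 0.003 0.002] turn [ 0.001 -0.003  0.009]
```

View pics/z_wrist.png

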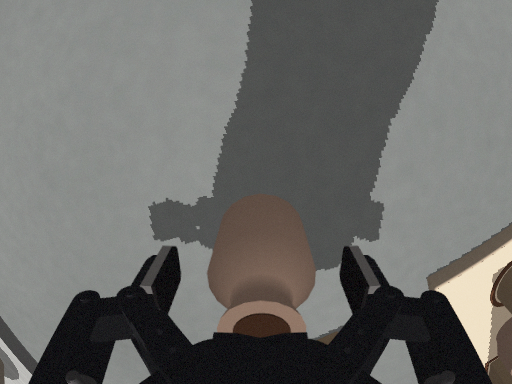

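The vase is centred between the fingers. I'll square the tilt (0.25°), then grip.

Call:
apply_moves --targets '[0.002, 0, 0.001, 0, -0.003, 0.008, 1, 0.002, 0, 0.001, 0, -0.003, 0.008, 0.9, 0.002, 0, 0.001, 0, -0.003, 0.008, 0.75, 0.002, 0, 0.001, 0, -0.003, 0.008, 0.65, 0.002, 0, 0.001, 0, -0.003, 0.008, 0.45, 0.002, 0, 0.001, 0, -0.003, 0.008, 0.45, 0.002, 0, 0.001, 0, -0.003, 0.008, 0.45, 0.002, 0, 0.001, 0, -0.003, 0.008, 0.45, 0.002, 0, 0.001, 0, -0.003, 0.008, 0.45]'

```text
clock: 31.12
eef_pos: [0.4183, -0.2375, 0.0211]
tool_rot: [-0.42, 0.568, 0.421, 0.568]
ft_force: [-1.2, 1.6, 5.2]
grip_width: 0.0505
```

```bash
python3 plan.py .4186 -.2375 .021 73; python3 look.py aa wrist side; python3 crop.py aa_wrist 190 150 340 290
```

```text
t 31.12 p [ 418.3 -237.5   21.1] psi 73.03 down [-7.e-04  6.e-04 -1.e+00] w 50.5 F [-1.2  1.6  5.2] q6 -0.22
shift [ 0.001 -0.001  0.001] turn [ 0.001  0.001 -0.002]
```

View pics/aa_wrist_crop.png

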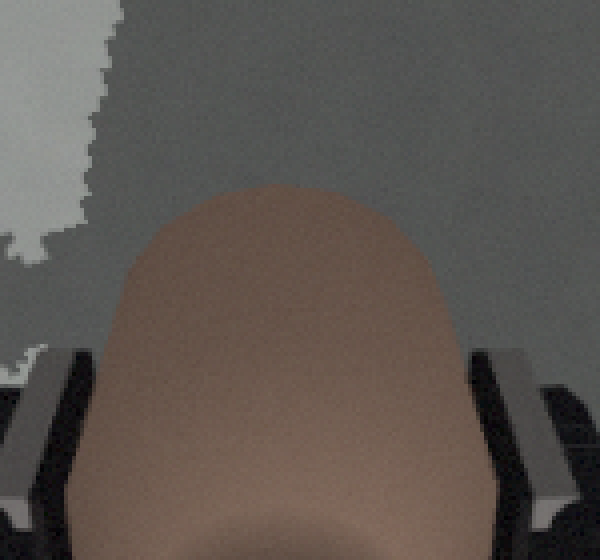

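```bash
python3 -c "
from cv import *
conv('aa',[(278,185,0.0)])"
```

```text
(278, 185) [ 394.3 -231.3    0. ] tool [21.2 24.7 -1. ]
```

Call:
apply_moves --targets '[-0.06, 0, 0, 0, 0, 0, 0.45, -0.18, 0, 0, 0, 0, 0, 0.45, -0.32, 0, 0, 0, 0, 0, 0.45, -0.46, 0, 0, 0, 0, 0, 0.45, -0.6, 0, 0, 0, 0, 0, 0.45, -0.7, 0, 0, 0, 0, 0, 0.45, -0.72, 0, 0, 0, 0, 0, 0.45, -0.72, 0, 0, 0, 0, 0, 0.45]'

```text
clock: 31.88
eef_pos: [0.4193, -0.2383, 0.2021]
tool_rot: [-0.422, 0.568, 0.42, 0.569]
ft_force: [0.3, 0.8, -2.2]
grip_width: 0.0502
```

```bash
python3 plan.py .605 -.0286 .2 100.5
```

```text
t 31.88 p [ 419.3 -238.3  202.1] psi 73.02 down [ 0.0022 -0.0013 -1.    ] w 50.2 F [ 0.3  0.8 -2.2] q6 -0.22
shift [ 0.009 -0.465  1.019] turn [-0.959 -0.002  0.004]
```

Call:
apply_moves --targets '[0.01, -0.05, 0.12, -0.12, 0, 0, 0.45, 0.01, -0.11, 0.24, -0.24, 0, 0, 0.45, 0.01, -0.16, 0.36, -0.36, 0, 0, 0.45, 0.01, -0.22, 0.48, -0.48, 0, 0, 0.45, 0.01, -0.28, 0.6, -0.6, 0, 0, 0.45, 0.01, -0.33, 0.72, -0.72, 0, 0, 0.45, 0.01, -0.38, 0.84, -0.84, 0, 0, 0.45, 0.01, -0.43, 0.93, -0.93, 0, 0, 0.45, 0.01, -0.46, 0.99, -0.955, 0, 0, 0.45, 0.01, -0.463, 1, -0.955, 0, 0, 0.45, 0.01, -0.463, 1, -0.955, 0, 0, 0.45, 0.01, -0.463, 1, -0.955, 0, 0, 0.45]'

```text
clock: 32.88
eef_pos: [0.6005, -0.0327, 0.1955]
tool_rot: [-0.541, 0.454, 0.545, 0.452]
ft_force: [-0.2, -0.1, -1.7]
grip_width: 0.0505
```

```bash
python3 plan.py .6045 -.0287 .135 100.5
```

```text
t 32.88 p [600.5 -32.7 195.5] psi 100.37 down [-6.1e-03  4.0e-04 -1.0e+00] w 50.5 F [-0.2 -0.1 -1.7] q6 -0.24
shift [ 0.242 -0.02   0.012] turn [-0.005  0.003 -0.012]
```

Call:
apply_moves --targets '[0.05, -0.012, 0.012, -0.005, 0, 0, 0.45, 0.12, -0.012, 0.012, -0.005, 0, 0, 0.45, 0.19, -0.012, 0.012, -0.005, 0, 0, 0.45, 0.23, -0.012, 0.012, -0.005, 0, 0, 0.45, 0.245, -0.012, 0.012, -0.005, 0, 0, 0.45, 0.245, -0.012, 0.012, -0.005, 0, 0, 0.45, 0.245, -0.012, 0.012, -0.005, 0, 0, 0.45, 0.245, -0.012, 0.012, -0.005, 0, 0, 0.45, 0.245, -0.012, 0.012, -0.005, 0, 0, 0.45]'

```text
clock: 33.63
eef_pos: [0.6051, -0.029, 0.1379]
tool_rot: [0.544, -0.452, -0.544, -0.452]
ft_force: [-0.3, -0.3, -1.6]
grip_width: 0.0506
```

```bash
python3 plan.py .6045 -.0287 .1191 100.5;python3 look.py bb wrist scene side
```

```text
t 33.63 p [605.1 -29.  137.9] psi 100.51 down [ 9.e-04  5.e-04 -1.e+00] w 50.6 F [-0.3 -0.3 -1.6] q6 -0.23
shift [0.075 0.002 0.002] turn [0.    0.001 0.002]
```

View pics/bb_wrist.png

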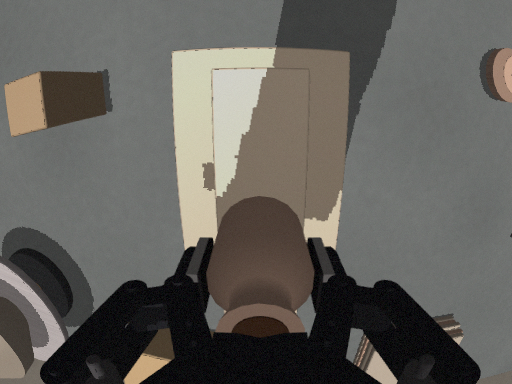

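View pics/bb_side.png

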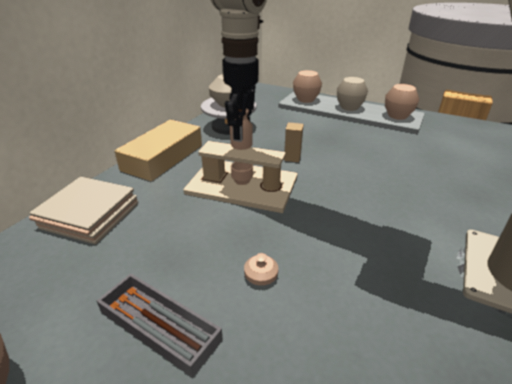

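```bash
python3 -c "
from cv import *
c=lambda u,v,z:((u-190+.5)*4,(v-150+.5)*4,z)
conv('bb',[c(260,68,.098),c(214,150,.098),c(306.5,150,.098),c(260,196.5,.1168)])"
```

```text
(282.0, -326.0) [508.1 -47.2  98. ] tool [39.8 98.7 -0.2]
(98.0, 2.0) [562.8 -66.2  98. ] tool [ 39.8  48.4 -28.9]
(468.0, 2.0) [552.2  -9.4  98. ] tool [39.8 48.5 28.9]
(282.0, 188.0) [581.1 -33.6 116.8] tool [21.  24.5 -0.1]
```

Call:
apply_moves --targets '[0.02, 0, 0, 0, 0, 0, 0.45, 0.04, 0, 0, 0, 0, 0, 0.45, 0.05, 0, 0, 0, 0, 0, 0.45, 0.056, 0, 0, 0, 0, 0, 0.45, 0.06, 0, 0, 0, 0, 0, 0.45, 0.064, 0, 0, 0, 0, 0, 0.45, 0.067, 0, 0, 0, 0, 0, 0.45, 0.07, 0, 0, 0, 0, 0, 0.45, 0.072, 0, 0, 0, 0, 0, 0.45, 0.072, 0, 0, 0, 0, 0, 0.45, 0.072, 0, 0, 0, 0, 0, 0.45]'

```text
clock: 34.7
eef_pos: [0.6044, -0.0288, 0.1192]
tool_rot: [-0.543, 0.452, 0.544, 0.452]
ft_force: [-2.0, 0.8, 3.1]
grip_width: 0.0504
```

```bash
python3 plan.py .6045 -.0287 .1191 100.5;python3 look.py cc wrist
```

```text
t 34.70 p [604.4 -28.8 119.2] psi 100.53 down [-7.e-04  6.e-04 -1.e+00] w 50.4 F [-2.   0.8  3.1] q6 -0.23
shift [ 0. -0.  0.] turn [ 0.001  0.002 -0.001]
```

```bash
python3 crop.py cc_wrist 160 50 360 200
```

```text
(no output)
```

View pics/cc_wrist_crop.png

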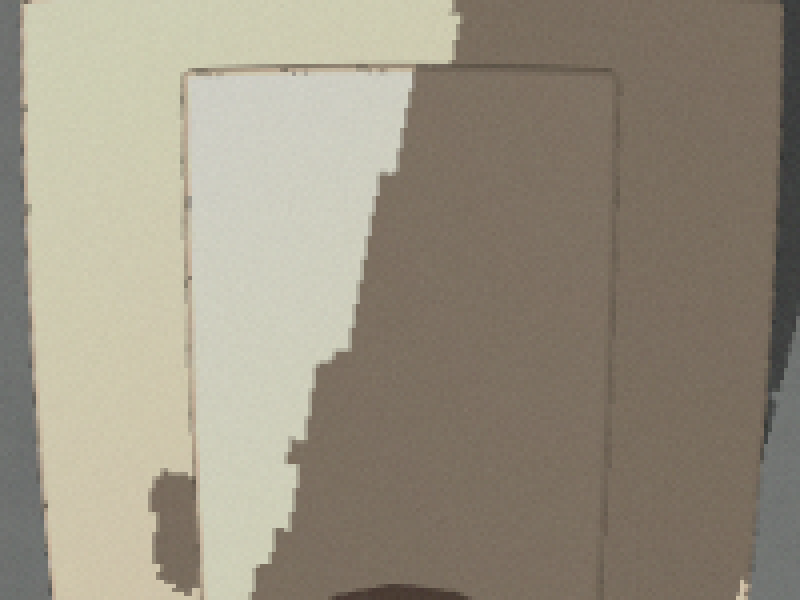

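Contact made (TCP 119.2 mm, about 5 N taken up). Release slowly, then rise.

Call:
apply_moves --targets '[0, 0, 0, 0, 0, 0, 0.62, 0, 0, 0, 0, 0, 0, 0.7, 0, 0, 0, 0, 0, 0, 0.8, 0, 0, 0, 0, 0, 0, 0.9, 0, 0, 0, 0, 0, 0, 1, 0, 0, 0, 0, 0, 0, 1, 0, 0, 0, 0, 0, 0, 1, -0.06, 0, 0, 0, 0, 0, 1, -0.15, 0, 0, 0, 0, 0, 1, -0.28, 0, 0, 0, 0, 0, 1, -0.42, 0, 0, 0, 0, 0, 1, -0.5, 0, 0, 0, 0, 0, 1]'

```text
clock: 35.75
eef_pos: [0.6056, -0.0289, 0.2477]
tool_rot: [0.545, -0.451, -0.543, -0.453]
ft_force: [1.0, -0.7, 0.9]
grip_width: 0.0856
```

```bash
python3 plan.py ;python3 look.py dd wrist scene side; python3 m9.py dd;python3 crop.py dd_side 170 70 320 220; python3 crop.py dd_scene 170 100 320 250
```

```text
t 35.75 p [605.6 -28.9 247.7] psi 100.53 down [ 3.5e-03  4.0e-04 -1.0e+00] w 85.6 F [ 1.  -0.7  0.9] q6 -0.23
scene slab 1143 [array([606.2, -28.6]), array([201.5,  60.5]), np.float64(10.5)]
scene shelf 3442 [array([606. , -28.8]), array([251.7, 160.4]), np.float64(10.3)]
side slab 1009 [array([604.8, -26.3]), array([201.4,  63.9]), np.float64(10.8)]
side shelf 2513 [array([605.3, -27.3]), array([250.8, 164.8]), np.float64(10.5)]
wrist slab 7204 [array([605.2, -29.1]), array([200. ,  60.8]), np.float64(10.6)]
wrist shelf 12249 [array([605.6, -29.1]), array([249.9, 161. ]), np.float64(10.4)]
```

View pics/dd_side_crop.png

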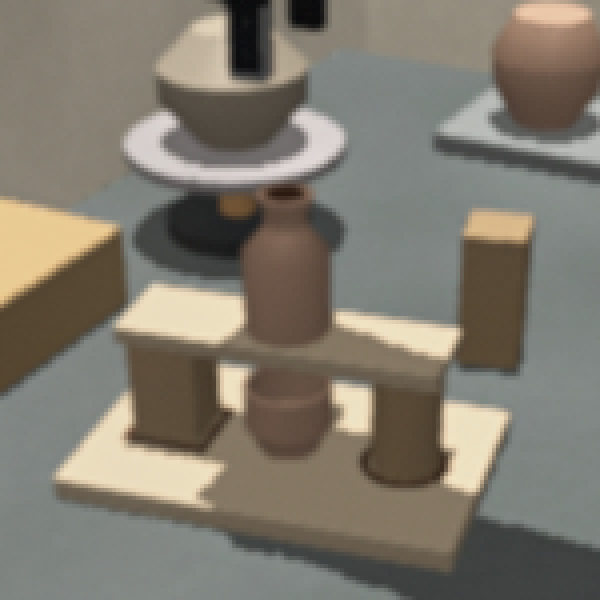

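View pics/dd_scene_crop.png

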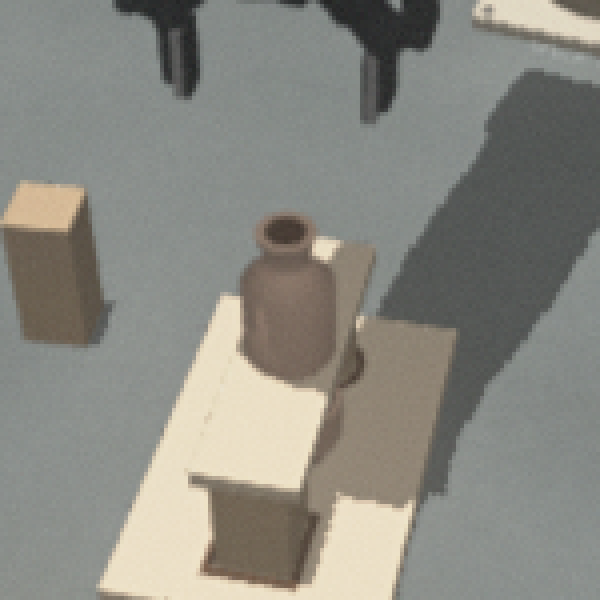

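View pics/dd_wrist.png

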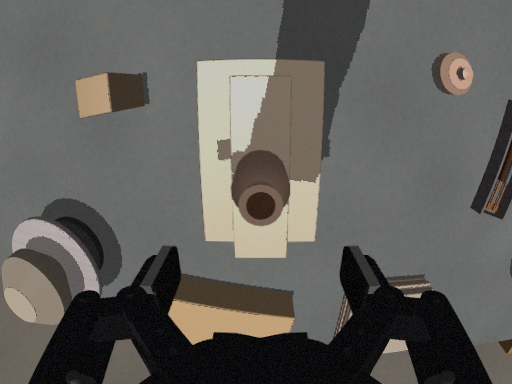

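The tier stands: vase upright mid-slab, bowl beneath it, both props inside their marks, tall prop and jar untouched. One last check of the vase's rim position, and then I'll hand in.

```bash
python3 -c "
from cv import *
c=lambda u,v,z:((u-190+.5)*4,(v-150+.5)*4,z)
conv('dd',[c(261,206,.183)])
w=cloud(bot.camera_params('scene'),np.load('dd_scene.npz')['d']);m=(w[...,2]>.175)&(w[...,2]<.19)&(np.hypot(w[...,0]-.605,w[...,1]+.028)<.05)
print(cv2.minAreaRect((w[m][:,:2]*1e3).astype(np.float32)))
print(bot.job_done())"
```

```text
(286.0, 226.0) [604.9 -28.4 183. ] tool [64.7  0.8  0.6]
((605.8933715820312, -29.445430755615234), (32.11994934082031, 31.38437843322754), 23.728919982910156)
the job is handed in; nothing more can be done
None
```

I built the tier in the order asked and handed it in at about 36 s. No verdict came back.

- **Square prop:** it stands inside its mark. In the last wrist view before release it was within about 0.5 mm of centre and in line with the mark.
- **Round prop:** it stands inside its ring, also within about 0.5 mm of centre.
- **Tea bowl:** it is within about 1 mm of the midpoint between the props in the wrist and side views. The scene view put it about 1.5 mm to one side.
- **Bridge slab:** it rests on both props over the bowl. After the vase was set down, its centre was within about 0.5 mm of the shelf's in the scene and wrist views and about 1 mm in the side view. Its angle agreed with the shelf's to 0.3°.
- **Bottle vase:** it stands upright. Its rim centre is within about 1 mm of the slab's centre in the wrist and scene views.

The tall prop and the lidded jar were left alone. The gripper was open and clear of everything at hand-in. The highest wrist force in any reading was about 9 N.

The side camera put things about 2–3 mm further along y than the other two. I treated that as calibration error and relied on relative positions within each view.

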